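# Unload the battery charging dock into the shipping tray

## Task

Charging is finished: swing the dock's hold-down bar all the way up and, only then, slide each battery pack forward out of its lane from under the contact hood; lay every green-dot pack flat and upright in a pocket of its own in the shipping tray, lengthwise, and the red-dot (faulty) pack, if there is one, flat and upright in the red rework bin. Once all the packs are stowed, lay the aluminium retaining bar across the tray, level and centred in its two yellow saddles, and swing the hold-down bar fully down again over the empty dock. Leave everything else on the bench where it stands.

Things in the scene. Friction and masses are not known exactly. Their poses are not given: they have to be found in the camera images.
- dock: Grey charging dock, fixed. Base 150 (x) x 262 (y) mm; origin at its underside; +x to its rear, -x its open front. Four lanes along x, at y = -96, -32, +32, +96 mm, floor 10 mm above the bench, 8 mm ribs between. A contact hood covers x = +35 to +78 mm (roof 72 to 81 mm above the bench): packs reach 20 mm under it, so slide them 25 mm or more to dock -x before lifting.
- hold_bar (a joint): Angle of the dock's steel hold-down bar: 0 = down across the lanes, 1.70 = fully up (stop); turns about the dock's +y. Stiff hinge, 6 to 9 N at the grip: stays where it is left. Down, the bar (16 mm square, 278 long, along dock y) lies at dock x -14 to +2 mm, 56 to 73 mm above the bench, ahead of the packs' shoulders, and stops them sliding out. Up, it stands to 130 mm above the bench, over the hood.
- hold_bar_handle (a point): Point on the orange grip fin in the middle of the hold-down bar, 11 mm below the fin's upper end; 96 mm above the bench when down, then 51 mm ahead of and 32 mm above the hinge line. The fin is 14 mm thick along dock y (pinch it so from above; it can pivot between the fingers), 24 mm the other way, 42 mm tall. It turns with the bar: bar up, it points level to the rear.
- hold_bar_hinge (a point): Middle of the hold-down bar's hinge line (which runs along dock y), 45 mm behind the dock's origin, 64 mm above the bench.
- tray: Grey shipping tray, fixed. 150 (x) x 256 (y) mm; origin at its underside centre. Three pockets side by side along y, each 122 (x) x 44 (y) mm, floor 5 mm and lands between them 17 mm above the bench. At each y end (y = +-135 mm) a yellow saddle post, 46 (x) x 14 (y) mm, with an upward notch 30 mm wide along x: notch floor 66 mm, cheeks 83 mm above the bench.
- bar_seat (a point): Point midway between the tray's two saddles, 10 mm above their notch floors (76 mm above the bench): the laid retaining bar's origin comes here, its y along the tray's y.
- rework_bin: Red open bin, 150 (x) x 104 (y) x 45 mm high, walls and floor 3 mm; origin at its underside centre. Fixed.
- retainer: Loose aluminium retaining bar, 20 x 20 mm profile 300 mm long (along its y) with black end caps, 140 g, lying on the bench beyond the bin; origin at its very middle (10 mm above the bench as it lies). Any of its four long faces may be down.
- pocket_1 (a point): Centre of the floor of tray pocket 1 (tray y = -66 mm), 5 mm above the bench; a pack's origin comes here.
- pocket_2 (a point): Centre of the floor of tray pocket 2 (tray y = 0 mm), 5 mm above the bench; a pack's origin comes here.
- pocket_3 (a point): Centre of the floor of tray pocket 3 (tray y = 66 mm), 5 mm above the bench; a pack's origin comes here.
- pack_a: Battery pack, black with blue bands, 110 (x) x 36 (y) mm, about 300 g; front 60 mm of its length 44 high, rear 50 mm 54 high (a shoulder at x = +5 mm); origin at its underside, midway along its length, +x to the rear (contacts). Green dots on top: good. Starts in one of the dock's lanes, its x along the dock's x, or is absent in this run.
- pack_b: Battery pack, black with blue bands, 110 (x) x 36 (y) mm, about 300 g; front 60 mm of its length 44 high, rear 50 mm 54 high (a shoulder at x = +5 mm); origin at its underside, midway along its length, +x to the rear (contacts). Green dots on top: good. Starts in one of the dock's lanes, its x along the dock's x, or is absent in this run.
- pack_c: Battery pack, black with blue bands, 110 (x) x 36 (y) mm, about 300 g; front 60 mm of its length 44 high, rear 50 mm 54 high (a shoulder at x = +5 mm); origin at its underside, midway along its length, +x to the rear (contacts). Green dots on top: good. Starts in one of the dock's lanes, its x along the dock's x, or is absent in this run.
- pack_d: Battery pack, black with blue bands, 110 (x) x 36 (y) mm, about 300 g; front 60 mm of its length 44 high, rear 50 mm 54 high (a shoulder at x = +5 mm); origin at its underside, midway along its length, +x to the rear (contacts). RED dots on top: faulty. Starts in one of the dock's lanes, its x along the dock's x, or is absent in this run.
- lamp_a: finished hand lamp standing on its tail, black can 98 mm across and 128 high with a blue vented face (mm); not part of the job. Origin at its underside.
- lamp_b: a second finished hand lamp like lamp_a: 98 across, 128 high (mm); not part of the job. Origin at its underside.
- knife: black utility knife lying flat, 147 long x 22 x 16 (mm); not part of the job. Origin at its underside.
- swivel: chromed swivel eye, 40 across the foot and 59 high (mm); not part of the job. Origin at its underside.
- label_roll: white roll of labels standing on end, 72 across and 45 high (mm); not part of the job. Origin at its underside.
- housings: short stack of nested empty black lamp housings, 88 across and about 155 high (mm); not part of the job. Origin at its underside.
There are look-alikes about, which are no part of the job. What is shaped like the pack_b but turquoise is not meant. Leave any orange look-alike of the pack_a alone.

How it is judged:
By the outcome, as a careful person would: the job done as asked, in the order asked, and still so for the second after the job is handed in, with the robot touching nothing.
Of pack_a, pack_b, pack_c, pack_d only 2 to 4 are there at a start; the rules pass over those that are not, and their reading is None.
At some moment in a run one of retainer may be knocked a few centimetres aside while the robot is not near it.
Once in a run the grip may slacken for a moment while it holds something.
It also fails if it takes over 210 s, if anything falls off the work surface, if the arm or the gripper's body presses on something with over 40 N, if the wrist force passes 120 N, or if a joint passes its speed limit or range.

## Robot

A 6-joint arm with a two-finger parallel gripper is mounted at the origin on the work surface. World frame = base frame: x ahead of the robot, y to its left, z up, the work surface at z = 0. Lengths are in m, angles in rad, forces in N, time in s.
With the tool pointing down it reaches from about 0.25 to 0.775 m from the base axis. Payload 4 kg.
Tool frame: the origin (TCP) lies at the very end of the fingers, on their centre line; the grasp point (between the pads) lies 19 mm behind it; z points along the fingers, y is the line along which they close (so a half turn about z gives the same grasp; the last joint's range is limited). The gripper opens to 94 mm and grips with 3 to 60 N. Pads are 16 mm wide; open, the fingers measure 119 mm over their backs; the gripper's body (75 mm by 177 mm) begins 78 mm behind the grasp point.
Start: joints at [-1.338, 0.087, 1.371, -0, 1.684, -0.103], TCP at [0.181, -0.519, 0.171] pointing down, gripper open.
Joint ranges: [-3.1, 3.1], [-0.76, 2.03], [0.27, 2.55], [-1.08, 4.22], [0.17, 2.65], [-2.57, 2.57]. Speed limits (rad/s): [2.79, 2.79, 3.14, 3.14, 3.14, 3.14].

## Interface

Orientations are given as a unit quaternion [w, x, y, z].
In Python, from cell import r gives the robot as it stands.
- The arm moves only by the tool servo_tool, never from a script. Its argument "moves" is a list of rows, each an object of numbers: "tx", "ty", "tz": the shift along the tool's x, y, z in m; "ax", "ay", "az": the turn, a rotation vector about the tool's x, y, z in units of 6 degrees (1.0 is 6 degrees). A call has 1 to 20 rows; each row shifts and turns the commanded pose from where the row before left it, along the tool's axes as they then stand; what a row does not reach is not made up. A row lasts 1/10 s, in which the tool goes at most 50 mm and 8.59 degrees, less where a joint would pass 70% of its speed; a pose out of reach is approached as far as the arm can. A call is refused whole if a number of a shift passes 0.05 or a number of a turn 1, either way. A call with a gripper value outside its range is refused whole. "gripper" is the finger opening in m, from 0 to 0.094, set as the call begins (left out, the last holds). The fingers move at their own pace and stop on an object; "grip_force" is the grip in N (left out, the last holds). Time passes only in rows, so rows that do not move let the fingers close. It gives the time, the measured TCP pose, the force, the opening and the grip force at its end, in the units of the state.
- r.get_state(): the state, without advancing time (a new reading comes with each control period).
- r.get_image(name): name is "scene" or "side" or "wrist"; returns the picture (480x640x3 uint8, red, green, blue); there is no depth.
- r.calibration(name): a dict with "fovy" (degrees; the focal length in pixels is half the picture's height over the tangent of half this angle, whatever the lens; pixels are square), "cx", "cy" (the principal point, pixels), "eye" and "attitude" of the camera in the world; the wrist camera has in their place "tool_from_camera" (4x4, takes a point from camera to tool coordinates, whose origin is the TCP and whose axes are the flange's). Camera axes: x right, y up, looking along -z (the intrinsics and any distortion apply to the point x, -y, -z); pixel columns grow to the right and rows downward; lengths in m; the calibration is good to about 2 mm. The wrist camera is an equidistant fisheye: a pixel r from the principal point sees the ray r / f radians off the axis. A picture is of the moment at which its call begins: read the wrist's pose just before it. calibration takes no time and is no camera call.
- r.hand_in(): hands the job in; it is judged then, once.
The state is a dict: "clock": time; "joint_positions": joint angles; "joint_vel": joint speeds; "tau": joint torques, N m; "tcp_pos": TCP position; "orientation": TCP orientation; "ft_force": force on the tool from outside, world axes, zero at the start; "moment": the same for the moment, N m; "grip_width": finger opening in m; "gripper_force": force on a finger pad.
Only numpy, scipy, OpenCV 4.12 (cv2) and the standard library are available. Lean on these libraries where they do the work, as an engineer would, in place of code of your own. Each camera call takes 0.05 s, during which the arm holds its last target. There are 200 camera calls.

## Working session

There is one attempt and no reset: what is moved stays moved. The work goes in short steps, Python scripts to look and compute and a tool call to move; the robot and the scene stay as the last step left them, time stands still between calls to the robot, and variables do not carry over. Pictures are saved under pics/ and viewed, at most 14 in all, crops included, and the job is handed in when it is done.

Besides the shell and the picture viewer there is one more tool, called after "Emit:" by a JSON object that holds its "fn" and its "kwargs". servo_tool: Moves the arm, as the interface text tells. Its arguments: {"type":"object","properties":{"moves":{"type":"array","items":{"type":"object","properties":{"tx":{"type":"number"},"ty":{"type":"number"},"tz":{"type":"number"},"ax":{"type":"number"},"ay":{"type":"number"},"az":{"type":"number"}}}},"gripper":{"type":"number"},"grip_force":{"type":"number"}},"required":["moves"]}

```bash
ls; mkdir -p pics
python3 - <<'E'
from cell import r
import cv2
for n in ("scene","side","wrist"):
    im=r.get_image(n); cv2.imwrite(f"pics/{n}0.png",im[:,:,::-1])
    print(n,r.calibration(n))
print(r.get_state())
E
```

```text
pics
scene {'fovy': 44.89409332768991, 'cx': 307.61596162687863, 'cy': 240.71154160315385, 'eye': array([ 1.78011538, -0.04470257,  1.41723287]), 'attitude': array([0.67750401, 0.26482587, 0.25934536, 0.63529172])}
side {'fovy': 50.666768107644565, 'cx': 315.9925435309388, 'cy': 237.4368580238552, 'eye': array([-0.08374157,  0.94100898,  0.9171571 ]), 'attitude': array([-0.25655042, -0.12219254,  0.42716384,  0.85836002])}
wrist {'fovy': 65.70646984690485, 'cx': 314.96260379696423, 'cy': 235.77398697254264, 'tool_from_camera': array([[-1.29040627e-03,  9.62790102e-01,  2.70247208e-01,
         7.77533803e-02],
       [ 9.99998872e-01,  1.03482450e-03,  1.08821115e-03,
         1.40111888e-03],
       [ 7.68060491e-04,  2.70248308e-01, -9.62790352e-01,
        -2.14807603e-01],
       [ 0.00000000e+00,  0.00000000e+00,  0.00000000e+00,
         1.00000000e+00]])}
{'clock': 0.15, 'joint_positions': array([-1.33810194e+00,  8.77773392e-02,  1.37189578e+00, -1.99829162e-05,
        1.68363706e+00, -1.03080477e-01]), 'joint_vel': array([-0.00094823, -0.00146288, -0.00590521, -0.00077154, -0.00029595,
       -0.00294505]), 'tau': array([ 1.62892346e-03, -3.40643442e+01, -3.02792501e+01,  7.19334232e-02,
        3.05013335e-02, -1.13171320e-04]), 'tcp_pos': array([ 0.18110954, -0.51880295,  0.17008318]), 'orientation': array([-8.56317131e-04,  9.85939799e-01,  1.67098698e-01, -6.55228949e-05]), 'ft_force': array([-0.02880005, -0.38858564,  0.05178005]), 'moment': array([-0.05053201, -0.00803129,  0.01376231]), 'gripper_force': 0.0, 'grip_width': 0.09378090597872747}
```

View pics/scene0.png

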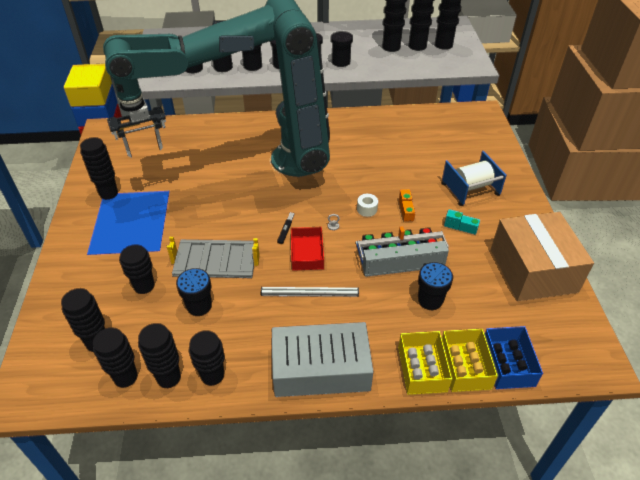

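View pics/side0.png

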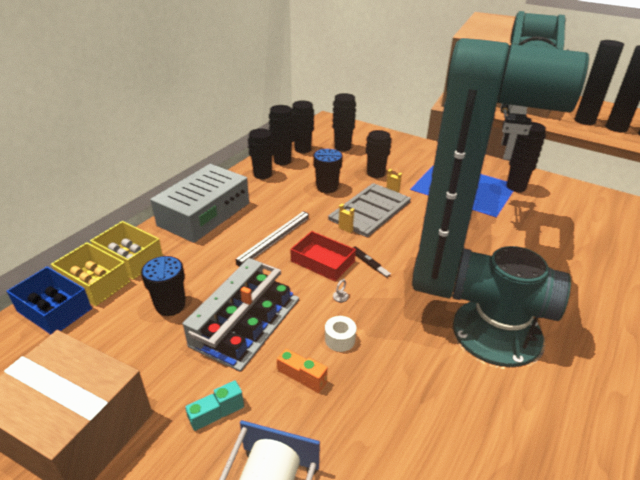

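Scene: tray around (213,258), bin (307,248), retainer (310,291), dock (402,252), look-alikes orange (407,205) and turquoise (461,221). The side view shows four packs with their dots in the dock near (245,310). I'll zoom in on both views.

```bash
cat > h.py <<'E'
from cell import r
import numpy as np, cv2
from scipy.spatial.transform import Rotation as R
def rot(q): return R.from_quat([q[1],q[2],q[3],q[0]]).as_matrix()
def cam(n,st=None):
    c=r.calibration(n); f=240/np.tan(np.radians(c['fovy']/2))
    if n=='wrist':
        st=st or r.get_state(); T=c['tool_from_camera']; Rt=rot(st['orientation'])
        return Rt@T[:3,:3],Rt@T[:3,3]+st['tcp_pos'],f,c['cx'],c['cy'],True
    return rot(c['attitude']),np.array(c['eye']),f,c['cx'],c['cy'],False
def ray(C,u,v):
    M,e,f,cx,cy,fe=C; d=np.array([(u-cx)/f,(v-cy)/f])
    if fe:
        th=np.hypot(*d); s=np.sin(th)/th if th>1e-9 else 1; d3=np.array([d[0]*s,-d[1]*s,-np.cos(th)])
    else: d3=np.array([d[0],-d[1],-1.])
    return M@d3
def onz(C,u,v,z):
    d=ray(C,u,v); return C[1]+d*(z-C[1][2])/d[2]
def proj(C,p):
    M,e,f,cx,cy,fe=C; q=M.T@(np.asarray(p)-e); x,y,z=q[0],-q[1],-q[2]
    if fe:
        rr=np.hypot(x,y); th=np.arctan2(rr,z); k=f*th/rr if rr>1e-9 else 0; return np.array([cx+k*x,cy+k*y])
    return np.array([cx+f*x/z,cy+f*y/z])
def blobs(im,name,amin=8):
    h=cv2.cvtColor(im,cv2.COLOR_RGB2HSV)
    L={'red':((0,150,70),(6,255,255)),'green':((50,150,60),(75,255,255)),'yellow':((20,150,90),(32,255,255)),'orange':((8,190,90),(18,255,255))}[name]
    m=cv2.inRange(h,*map(np.array,L))
    if name=='red': m|=cv2.inRange(h,np.array((174,150,70)),np.array((180,255,255)))
    n,l,s,c=cv2.connectedComponentsWithStats(m)
    return [(s[i][4],c[i].round(1),s[i][:4]) for i in range(1,n) if s[i][4]>=amin],m
def snap(n,name=None,up=None):
    st=r.get_state(); C=cam(n,st); im=r.get_image(n)
    if name: cv2.imwrite(f'pics/{name}.png',im[:,:,::-1])
    return im,C
E
python3 - <<'E'
from h import *
a=cv2.imread('pics/scene0.png');b=cv2.imread('pics/side0.png')
A=cv2.resize(a[220:305,345:457],(560,425),interpolation=cv2.INTER_CUBIC)[:, :400] if 0 else cv2.resize(a[215:305,340:460],(400,300),interpolation=cv2.INTER_CUBIC)
B=cv2.resize(b[250:370,175:335],(800//2,300),interpolation=cv2.INTER_CUBIC)
Cc=cv2.resize(a[220:310,160:280],(400,300),interpolation=cv2.INTER_CUBIC)
D=cv2.resize(b[160:280,290:450],(400,300),interpolation=cv2.INTER_CUBIC)
cv2.imwrite('pics/z0.png',np.vstack([np.hstack([A,B]),np.hstack([Cc,D])]))
for n,im in (('scene',a),('side',b)):
    C=cam(n)
    for c in ('red','green','yellow','orange'):
        for s,p,bb in blobs(im[:,:,::-1],c)[0]:
            print(n,c,s,p,bb,onz(C,*p,.06).round(3))
E
```

```text
scene red 51 [117.3 112.1] [114 105   7  13] [-0.292 -0.728  0.06 ]
scene red 21 [ 80.5 129.1] [ 79 127   5   7] [-0.184 -0.856  0.06 ]
scene red 1338 [306.7 248.6] [291 228  33  42] [0.527 0.005 0.06 ]
scene red 31 [426.1 230.1] [422 228   9   5] [0.473 0.399 0.06 ]
scene red 21 [431.3 240. ] [428 239   8   3] [0.518 0.407 0.06 ]
scene green 13 [406.5 195.8] [404 195   6   3] [0.303 0.364 0.06 ]
scene green 9 [408.9 209.3] [407 208   5   3] [0.371 0.361 0.06 ]
scene green 23 [458.1 214.1] [455 212   7   5] [0.407 0.52  0.06 ]
scene green 19 [474.6 220.7] [472 219   6   4] [0.442 0.567 0.06 ]
scene green 18 [407.1 232.3] [405 231   6   4] [0.478 0.335 0.06 ]
scene green 21 [387.5 234.8] [384 233   8   4] [0.485 0.27  0.06 ]
scene green 21 [368.2 236.9] [365 235   7   4] [0.49  0.207 0.06 ]
scene green 18 [411.2 242.1] [408 241   8   3] [0.523 0.341 0.06 ]
scene green 13 [392.2 244.5] [389 244   7   2] [0.529 0.279 0.06 ]
scene green 18 [371.9 246.9] [369 246   7   3] [0.535 0.213 0.06 ]
scene yellow 1661 [87.3 84.6] [64 63 47 43] [-0.516 -0.896  0.06 ]
scene yellow 13 [409.  208.5] [
[... 434 characters left out ...]
 [ 0.614 -0.034  0.06 ]
side red 2000 [322.9 255.2] [291 231  65  50] [0.466 0.047 0.06 ]
side red 89 [213.1 327.2] [208 323  12  10] [0.535 0.401 0.06 ]
side red 86 [235.4 339.9] [230 336  12   9] [0.468 0.402 0.06 ]
side yellow 9 [389.3 170. ] [388 169   4   3] [ 0.523 -0.464  0.06 ]
side yellow 28 [393.6 176.1] [390 174   8   5] [ 0.493 -0.436  0.06 ]
side yellow 10 [340.8 204.7] [339 203   4   4] [ 0.551 -0.189  0.06 ]
side yellow 35 [347.  211.5] [341 209  13   6] [ 0.516 -0.168  0.06 ]
side yellow 3925 [109.8 260.5] [ 52 222 110  84] [0.919 0.375 0.06 ]
side orange 16 [245.3 291.6] [241 289  10   5] [0.548 0.271 0.06 ]
side orange 417 [301.4 375.2] [278 359  49  32] [0.294 0.401 0.06 ]
```

View pics/z0.png

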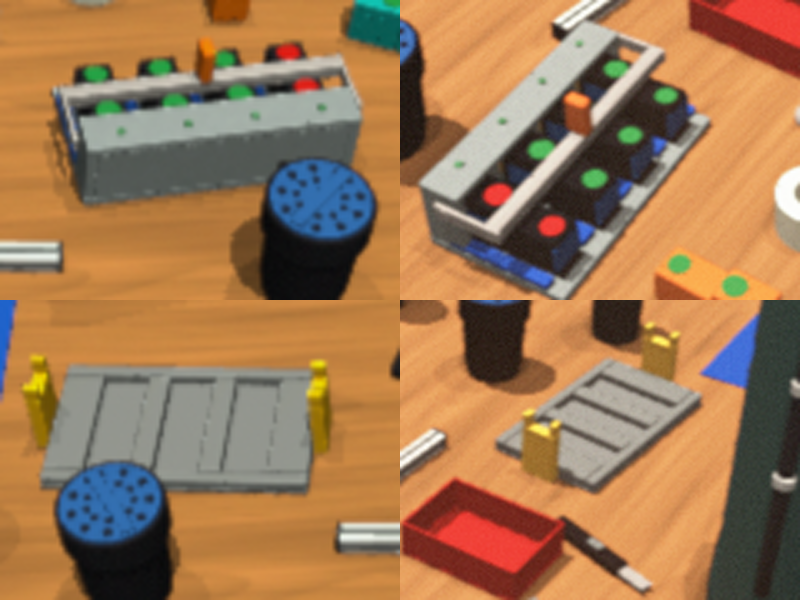

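The top crops show green packs in lanes 1–3 (from -y) and the red pack in lane 4 (+y). The bar is down, with its orange fin at scene (401,232). The bottom crops show the empty tray and bin. I'll go up and over to look at the dock with the wrist camera.

Emit:
{"fn": "servo_tool", "kwargs": {"moves": [{"tz": -0.05},{"tz": -0.05},{"tx": 0.0286,"ty": -0.0382,"tz": -0.0017},{"tx": 0.0286,"ty": -0.0382,"tz": -0.0017},{"tx": 0.0286,"ty": -0.0382,"tz": -0.0017},{"tx": 0.0286,"ty": -0.0382,"tz": -0.0017},{"tx": 0.0286,"ty": -0.0382,"tz": -0.0017},{"tx": 0.0286,"ty": -0.0382,"tz": -0.0017},{"tx": 0.0286,"ty": -0.0382,"tz": -0.0017},{"tx": 0.0286,"ty": -0.0382,"tz": -0.0017},{"tx": 0.0286,"ty": -0.0382,"tz": -0.0017},{"tx": 0.0286,"ty": -0.0382,"tz": -0.0017},{"tx": 0.0286,"ty": -0.0382,"tz": -0.0017},{"tx": 0.0286,"ty": -0.0382,"tz": -0.0017},{"tx": 0.0286,"ty": -0.0382,"tz": -0.0017},{"tx": 0.0286,"ty": -0.0382,"tz": -0.0017},{"tx": 0.0286,"ty": -0.0382,"tz": -0.0017},{"tx": 0.0286,"ty": -0.0382,"tz": -0.0017},{"tx": 0.0286,"ty": -0.0382,"tz": -0.0017},{"tx": 0.0286,"ty": -0.0382,"tz": -0.0017}]}}

```text
$.moves[0]: bad value
```

Emit:
{"fn": "servo_tool", "kwargs": {"moves": [{"az": -1},{"az": -1},{"az": -1},{"az": -1},{"az": -1},{"az": -1},{"az": -1},{"az": -1},{"az": -1},{"az": -1},{"az": -1},{"az": -1},{"az": -1},{"az": -1},{"az": -1},{"az": -1},{"az": -1},{"az": -1},{"az": -1},{"az": -1}]}}

```text
$.moves[0]: bad value
```

Emit:
{"fn": "servo_tool", "kwargs": {"moves": [{"az": -1},{"az": -1},{"az": -1},{"az": -1},{"az": -1},{"az": -1},{"az": -1},{"az": -0.7},{},{}]}}

```text
$.moves[0]: bad value
```

```bash
cat >> h.py <<'E'
def pose():
    st=r.get_state(); M=rot(st['orientation']); yaw=np.degrees(np.arctan2(M[1,0],M[0,0]))
    print('t',st['clock'],'tcp',st['tcp_pos'].round(4),'yaw',yaw.round(2),'tiltz',M[:2,2].round(4),'w',round(st['grip_width'],4),'F',st['ft_force'].round(1),'gf',round(st['gripper_force'],1),'j',st['joint_positions'].round(2))
    return st,M,yaw
def goto(p,yaw=None):
    st,M,y=pose(); d=M.T@(np.asarray(p)-st['tcp_pos']); print('tool shift',d.round(4),'n',round(np.linalg.norm(d)/.05,1))
    if yaw is not None: print('az units',round(-((yaw-y+90)%180-90)/6,2), 'or full', round(-((yaw-y+180)%360-180)/6,2))
E
python3 - <<'E'
from h import *
pose()
im,C=snap('wrist','w1')
for c,z in (('red',.059),('green',.059),('orange',.1)):
    for s,p,bb in blobs(im,c,30)[0]: print(c,s,p,bb,onz(C,*p,z).round(4))
E
```

```text
t 0.15 tcp [ 0.1811 -0.5188  0.1701] yaw 19.24 tiltz [-0.0004  0.0017] w 0.0938 F [-0.  -0.4  0.1] gf 0.0 j [-1.34  0.09  1.37 -0.    1.68 -0.1 ]
```

View pics/w1.png

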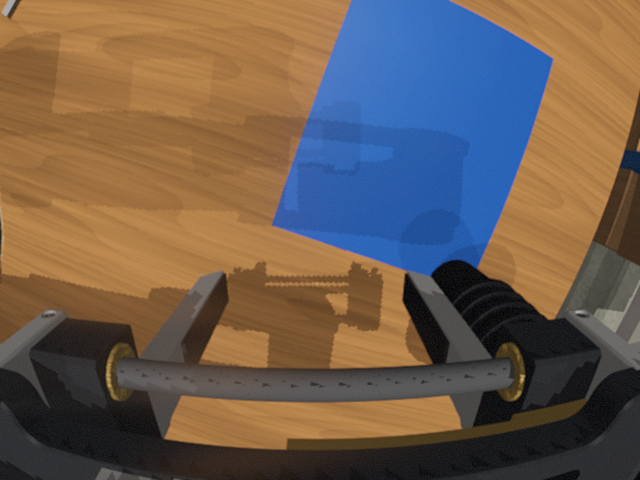

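The view shows only the start area: fingers at the bottom, blue mat at (420,130). All three calls were refused, probably because each row needs all six numbers.

Emit:
{"fn": "servo_tool", "kwargs": {"moves": [{"tx": 0,"ty": 0,"tz": -0.05,"ax": 0,"ay": 0,"az": 0},{"tx": 0,"ty": 0,"tz": -0.05,"ax": 0,"ay": 0,"az": 0},{"tx": 0.034,"ty": -0.036,"tz": -0.0015,"ax": 0,"ay": 0,"az": 0},{"tx": 0.034,"ty": -0.036,"tz": -0.0015,"ax": 0,"ay": 0,"az": 0},{"tx": 0.034,"ty": -0.036,"tz": -0.0015,"ax": 0,"ay": 0,"az": 0},{"tx": 0.034,"ty": -0.036,"tz": -0.0015,"ax": 0,"ay": 0,"az": 0},{"tx": 0.034,"ty": -0.036,"tz": -0.0015,"ax": 0,"ay": 0,"az": 0},{"tx": 0.034,"ty": -0.036,"tz": -0.0015,"ax": 0,"ay": 0,"az": 0},{"tx": 0.034,"ty": -0.036,"tz": -0.0015,"ax": 0,"ay": 0,"az": 0},{"tx": 0.034,"ty": -0.036,"tz": -0.0015,"ax": 0,"ay": 0,"az": 0},{"tx": 0.034,"ty": -0.036,"tz": -0.0015,"ax": 0,"ay": 0,"az": 0},{"tx": 0.034,"ty": -0.036,"tz": -0.0015,"ax": 0,"ay": 0,"az": 0},{"tx": 0.034,"ty": -0.036,"tz": -0.0015,"ax": 0,"ay": 0,"az": 0},{"tx": 0.034,"ty": -0.036,"tz": -0.0015,"ax": 0,"ay": 0,"az": 0},{"tx": 0.034,"ty": -0.036,"tz": -0.0015,"ax": 0,"ay": 0,"az": 0},{"tx": 0.034,"ty": -0.036,"tz": -0.0015,"ax": 0,"ay": 0,"az": 0},{"tx": 0.034,"ty": -0.036,"tz": -0.0015,"ax": 0,"ay": 0,"az": 0},{"tx": 0.034,"ty": -0.036,"tz": -0.0015,"ax": 0,"ay": 0,"az": 0},{"tx": 0.034,"ty": -0.036,"tz": -0.0015,"ax": 0,"ay": 0,"az": 0},{"tx": 0.034,"ty": -0.036,"tz": -0.0015,"ax": 0,"ay": 0,"az": 0}]}}

```text
clock: 2.2
tcp_pos: [0.5459, 0.2962, 0.2977]
orientation: [0.0, 0.986, 0.167, -0.0]
ft_force: [0.4, -0.1, 1.3]
grip_width: 0.0938
gripper_force: 0.0
```

Emit:
{"fn": "servo_tool", "kwargs": {"moves": [{"tx": 0,"ty": 0,"tz": 0,"ax": 0,"ay": 0,"az": -1},{"tx": 0,"ty": 0,"tz": 0,"ax": 0,"ay": 0,"az": -1},{"tx": 0,"ty": 0,"tz": 0,"ax": 0,"ay": 0,"az": -1},{"tx": 0,"ty": 0,"tz": 0,"ax": 0,"ay": 0,"az": -1},{"tx": 0,"ty": 0,"tz": 0,"ax": 0,"ay": 0,"az": -1},{"tx": 0,"ty": 0,"tz": 0,"ax": 0,"ay": 0,"az": -1},{"tx": 0,"ty": 0,"tz": 0,"ax": 0,"ay": 0,"az": -1},{"tx": 0,"ty": 0,"tz": 0,"ax": 0,"ay": 0,"az": -1},{"tx": 0,"ty": 0,"tz": 0,"ax": 0,"ay": 0,"az": -1},{"tx": 0,"ty": 0,"tz": 0,"ax": 0,"ay": 0,"az": -1},{"tx": 0,"ty": 0,"tz": 0,"ax": 0,"ay": 0,"az": -1},{"tx": 0,"ty": 0,"tz": 0,"ax": 0,"ay": 0,"az": -1},{"tx": 0,"ty": 0,"tz": 0,"ax": 0,"ay": 0,"az": -1},{"tx": 0,"ty": 0,"tz": 0,"ax": 0,"ay": 0,"az": -1},{"tx": 0,"ty": 0,"tz": 0,"ax": 0,"ay": 0,"az": -1},{"tx": 0,"ty": 0,"tz": 0,"ax": 0,"ay": 0,"az": -1},{"tx": 0,"ty": 0,"tz": 0,"ax": 0,"ay": 0,"az": -1},{"tx": 0,"ty": 0,"tz": 0,"ax": 0,"ay": 0,"az": -1},{"tx": 0,"ty": 0,"tz": 0,"ax": 0,"ay": 0,"az": -1},{"tx": 0,"ty": 0,"tz": 0,"ax": 0,"ay": 0,"az": -1}]}}

```text
clock: 4.2
tcp_pos: [0.5455, 0.2942, 0.2975]
orientation: [-0.0, 0.346, 0.938, -0.0]
ft_force: [0.4, 0.1, 0.1]
grip_width: 0.094
gripper_force: 0.0
```

Emit:
{"fn": "servo_tool", "kwargs": {"moves": [{"tx": 0,"ty": 0,"tz": 0,"ax": 0,"ay": 0,"az": -1},{"tx": 0,"ty": 0,"tz": 0,"ax": 0,"ay": 0,"az": -1},{"tx": 0,"ty": 0,"tz": 0,"ax": 0,"ay": 0,"az": -1},{"tx": 0,"ty": 0,"tz": 0,"ax": 0,"ay": 0,"az": -1},{"tx": 0,"ty": 0,"tz": 0,"ax": 0,"ay": 0,"az": -1},{"tx": 0,"ty": 0,"tz": 0,"ax": 0,"ay": 0,"az": -1},{"tx": 0,"ty": 0,"tz": 0,"ax": 0,"ay": 0,"az": -1},{"tx": 0,"ty": 0,"tz": 0,"ax": 0,"ay": 0,"az": -0.6},{"tx": 0,"ty": 0,"tz": 0,"ax": 0,"ay": 0,"az": 0},{"tx": 0,"ty": 0,"tz": 0,"ax": 0,"ay": 0,"az": 0}]}}

```text
clock: 5.2
tcp_pos: [0.5455, 0.2942, 0.2976]
orientation: [-0.0, -0.042, 0.999, -0.0]
ft_force: [0.4, 0.4, -0.3]
grip_width: 0.0939
gripper_force: 0.0
```

Run:
```python
from h import *
pose()
im,C=snap('wrist','w2')
for c,z in (('red',.059),('green',.059),('orange',.1)):
    for s,p,bb in blobs(im,c,30)[0]: print(c,s,p,bb,onz(C,*p,z).round(4))
```

```text
t 5.2 tcp [0.5455 0.2942 0.2976] yaw -175.24 tiltz [-0.0005 -0.0003] w 0.0939 F [ 0.4  0.4 -0.3] gf 0.0 j [ 0.4   0.26  0.92 -0.    1.96 -1.25]
red 7642 [119.5 144.8] [ 83  92  77 110] [0.4892 0.0276 0.059 ]
red 259 [404.9 148.1] [396 139  18  19] [0.4722 0.398  0.059 ]
red 318 [405.3 195.1] [396 185  20  21] [0.5308 0.4056 0.059 ]
green 189 [496.2 111.2] [489 103  15  17] [0.4061 0.5179 0.059 ]
green 134 [522.6 136.4] [517 130  12  14] [0.4322 0.5633 0.059 ]
orange 847 [380.1  38.7] [366   0  38  74] [0.3502 0.349  0.1   ]
orange 109 [329. 178.] [324 169  12  21] [0.5138 0.3058 0.1   ]
```

View pics/w2.png

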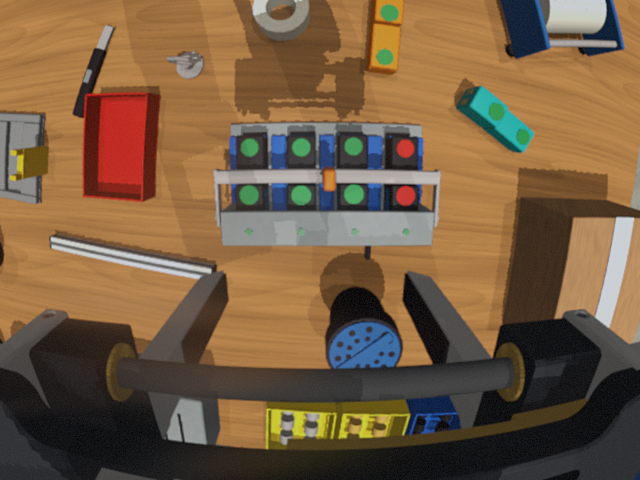

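The wrist view covers everything: pack dots at rows 148 and 195 (columns 249–405), fin at (329,178), bin at (120,145), retainer from (52,241) to (214,268), lamp at (365,345). Next come the dock, bin and retainer poses.

```bash
sed -i "s/'green':((50,150,60),(75,/'green':((50,120,50),(88,/" h.py
python3 - <<'E'
from h import *
st=r.get_state(); C=cam('wrist',st); im=cv2.imread('pics/w2.png')[:,:,::-1]
F=[];Rr=[]
for c in('green','red'):
    for s,p,bb in blobs(im,c,60)[0]:
        if 135<p[1]<160 and 240<p[0]<420: F.append(onz(C,*p,.054)[:2])
        elif 180<p[1]<210 and 240<p[0]<420: Rr.append(onz(C,*p,.064)[:2])
F=np.array(sorted(F,key=lambda a:a[1]));Rr=np.array(sorted(Rr,key=lambda a:a[1]))
print(F.round(4),Rr.round(4)); 
for A in(F,Rr):
    d=A[-1]-A[0]; print('yaw',np.degrees(np.arctan2(-d[0],d[1])),np.linalg.norm(d)/3,A.mean(0))
print('dx',(Rr-F).mean(0),np.linalg.norm((Rr-F).mean(0)))
# hood front/back edge: z .081 at cols; base front edge z
for n,u,v,z in(('hood back L',223,245,.081),('hood back R',433,244,.081),('hood front L',222,212,.081),('hood front R',432,210,.081),('fin',330,176,.107),('base front L',231,124,.01),('base front R',422,124,.01),('barL',217,177,.073),('barR',438,177,.073)): print(n,onz(C,u,v,z).round(4))
# bin
m=blobs(im,'red',1000)[1]; m[:,:70]=0;m[:,180:]=0
print('bin',[ (p,onz(C,*p,.045)[:2].round(4)) for p in cv2.boxPoints(cv2.minAreaRect(max(cv2.findContours(m,0,2)[0],key=cv2.contourArea)))])
for n,u,v in(('r1',52,237),('r2',215,268)): print(n,onz(C,u,v,.02).round(4))
E
```

```text
[[0.4877 0.2066]
 [0.4836 0.2702]
 [0.4766 0.3339]
 [0.4723 0.3993]] [[0.5454 0.2108]
 [0.5412 0.2751]
 [0.5344 0.3389]
 [0.5302 0.4043]]
yaw 4.593356813426702 0.06441560590252726 [0.48004993 0.30249908]
yaw 4.504353200461544 0.06471853289532169 [0.53780794 0.30728338]
dx [0.05775801 0.0047843 ] 0.05795582069592681
hood back L [0.6082 0.1835 0.081 ]
hood back R [0.5856 0.4449 0.081 ]
hood front L [0.5665 0.1815 0.081 ]
hood front R [0.5427 0.4364 0.081 ]
fin [0.5108 0.3064 0.107 ]
base front L [0.4595 0.1716 0.01  ]
base front R [0.4365 0.4309 0.01  ]
barL [0.5252 0.1719 0.073 ]
barR [0.5021 0.441  0.073 ]
bin [(array([ 78.315445, 197.94351 ], dtype=float32), array([ 0.5679, -0.0554])), (array([84.00151, 88.77091], dtype=float32), array([ 0.4086, -0.0464])), (array([159.32841,  92.69418], dtype=float32), array([0.4199, 0.078 ])), (array([153.64235, 201.86679], dtype=float32), array([0.5673, 0.0741]))]
r1 [ 0.642  -0.1385  0.02  ]
r2 [0.6643 0.1571 0.02  ]
```

Run:
```python
from h import *
C=cam('wrist'); print('lamp top',onz(C,364,346,.128))
goto([.514,.3065,.078],184.6)
th=np.arange(0,1.76,.1); x=-51*np.cos(th)+32*np.sin(th); z=51*np.sin(th)+32*np.cos(th)
print(np.c_[-np.diff(x),-np.diff(z)].round(1).tolist())
```

```text
lamp top [0.70809112 0.36606794 0.128     ]
t 5.25 tcp [0.5455 0.2942 0.2977] yaw -175.22 tiltz [-0.0003 -0.0002] w 0.0939 F [-1.1  0.3  0.3] gf 0.0 j [ 0.4   0.26  0.92 -0.    1.96 -1.25]
tool shift [0.0303 0.0149 0.2197] n 4.4
az units 0.03 or full 0.03
[[-3.4, -4.9], [-3.9, -4.6], [-4.4, -4.1], [-4.8, -3.7], [-5.1, -3.2], [-5.4, -2.7], [-5.6, -2.1], [-5.8, -1.5], [-5.9, -1.0], [-6.0, -0.4], [-6.0, 0.2], [-6.0, 0.8], [-5.8, 1.4], [-5.7, 2.0], [-5.4, 2.6], [-5.2, 3.1], [-4.8, 3.6]]
```

Emit:
{"fn": "servo_tool", "kwargs": {"moves": [{"tx": 0.015,"ty": 0.0075,"tz": 0.03,"ax": 0,"ay": 0,"az": 0},{"tx": 0.015,"ty": 0.0075,"tz": 0.03,"ax": 0,"ay": 0,"az": 0},{"tx": 0,"ty": 0,"tz": 0.04,"ax": 0,"ay": 0,"az": 0},{"tx": 0,"ty": 0,"tz": 0.04,"ax": 0,"ay": 0,"az": 0},{"tx": 0,"ty": 0,"tz": 0.03,"ax": 0,"ay": 0,"az": 0},{"tx": 0,"ty": 0,"tz": 0.03,"ax": 0,"ay": 0,"az": 0},{"tx": 0,"ty": 0,"tz": 0.02,"ax": 0,"ay": 0,"az": 0},{"tx": 0,"ty": 0,"tz": 0,"ax": 0,"ay": 0,"az": 0}], "gripper": 0.045}}

```text
clock: 6.05
tcp_pos: [0.5117, 0.3053, 0.0737]
orientation: [-0.004, -0.042, 0.999, -0.002]
ft_force: [-0.1, -0.5, -0.1]
grip_width: 0.0452
gripper_force: 0.0
```

Emit:
{"fn": "servo_tool", "kwargs": {"moves": [{"tx": 0,"ty": 0,"tz": 0,"ax": 0,"ay": 0,"az": 0},{"tx": 0,"ty": 0,"tz": 0,"ax": 0,"ay": 0,"az": 0},{"tx": 0,"ty": 0,"tz": 0,"ax": 0,"ay": 0,"az": 0},{"tx": 0,"ty": 0,"tz": 0,"ax": 0,"ay": 0,"az": 0},{"tx": 0,"ty": 0,"tz": 0,"ax": 0,"ay": 0,"az": 0},{"tx": 0,"ty": 0,"tz": 0,"ax": 0,"ay": 0,"az": 0}], "gripper": 0.0, "grip_force": 35}}

```text
clock: 6.65
tcp_pos: [0.5155, 0.3075, 0.0803]
orientation: [0.002, -0.042, 0.999, 0.001]
ft_force: [0.6, -0.9, 2.2]
grip_width: 0.0027
gripper_force: 0.6
```

Run:
```python
from h import *
pose()
im,C=snap('wrist','w3')
a,_=snap('side'); b,_=snap('scene')
A=cv2.resize(a[240:370,170:340],(400,306),interpolation=cv2.INTER_CUBIC);B=cv2.resize(b[180:300,340:497],(400,306),interpolation=cv2.INTER_CUBIC)
cv2.imwrite('pics/z1.png',np.vstack([np.hstack([A,B]),cv2.resize(im[100:340,0:640],(800,300))])[:600,:,::-1][:600])
```

```text
t 6.65 tcp [0.5155 0.3075 0.0803] yaw -175.15 tiltz [0.0036 0.0023] w 0.0027 F [ 0.6 -0.9  2.2] gf 0.6 j [ 0.44  0.23  1.39  0.    1.52 -1.21]
```

View pics/z1.png

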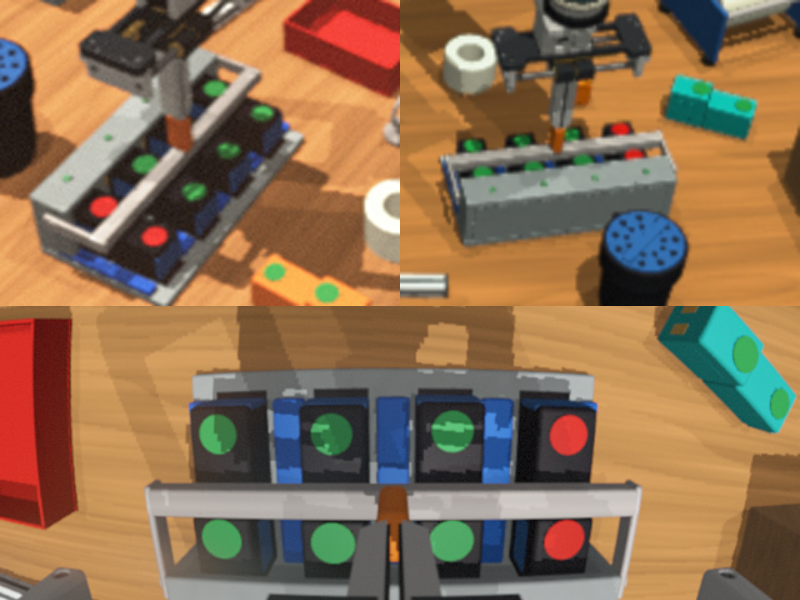

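The fingers have closed just behind the fin, which shows at (392,510) on the robot side of them. I'll measure the offset from this close picture.

Run:
```python
from h import *
st,M,y=pose(); C=cam('wrist',st); im=cv2.imread('pics/w3.png')[:,:,::-1]
print('tcp px',proj(C,st['tcp_pos']), 'grasp',proj(C,st['tcp_pos']+[0,0,.019]))
h=cv2.cvtColor(im,cv2.COLOR_RGB2HSV); m=cv2.inRange(h,(5,180,60),(20,255,255)); m[:200]=0;m[:, :280]=0;m[:,360:]=0
n,l,s,c=cv2.connectedComponentsWithStats(m); print(s[1:][s[1:,4]>15],c[1:][s[1:,4]>15])
# bar edges at col 220 : z=.073 
g=im[:,220].astype(int).sum(1); print([(i,g[i]) for i in range(232,285,3)])
for v in (243,272): print(v,onz(C,220,v,.073).round(4),onz(C,430,v,.073).round(4))
for p in ((.514,.3065,.073),(.514,.3065,.107)): print(p,proj(C,p))
z=im[225:345,240:400]; cv2.imwrite('pics/z2.png',cv2.resize(z,(800,600),interpolation=cv2.INTER_CUBIC)[:,:,::-1])
```

```text
t 6.8 tcp [0.5156 0.3071 0.0803] yaw -175.16 tiltz [0.0037 0.0015] w 0.0007 F [-0.3 -0.4  5.4] gf 2.8 j [ 0.44  0.23  1.39 -0.    1.52 -1.21]
tcp px [317.45847258 265.52503442] grasp [317.73442386 277.20513628]
[[302 245  24  59 791]] [[314.23135272 268.02654867]]
[(232, np.int64(447)), (235, np.int64(443)), (238, np.int64(438)), (241, np.int64(402)), (244, np.int64(236)), (247, np.int64(309)), (250, np.int64(494)), (253, np.int64(517)), (256, np.int64(534)), (259, np.int64(538)), (262, np.int64(546)), (265, np.int64(533)), (268, np.int64(530)), (271, np.int64(261)), (274, np.int64(245)), (277, np.int64(240)), (280, np.int64(239)), (283, np.int64(219))]
243 [0.5086 0.2443 0.073 ] [0.4975 0.3786 0.073 ]
272 [0.5285 0.2443 0.073 ] [0.5174 0.3822 0.073 ]
(0.514, 0.3065, 0.073) [316.59157331 259.06226698]
(0.514, 0.3065, 0.107) [316.96805197 279.75421075]
```

View pics/z2.png

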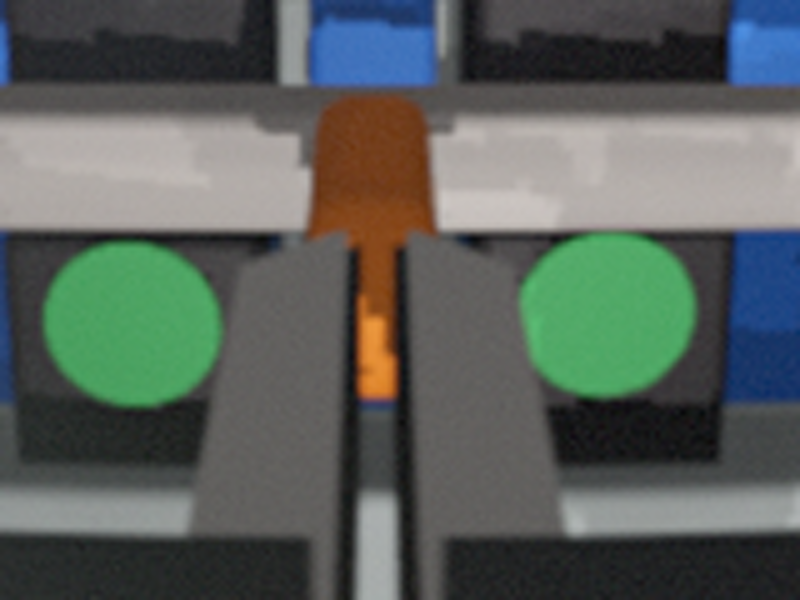

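The picture is ambiguous: the fingers occlude the fin and have closed without gripping it. I'll open, rise and look again.

Emit:
{"fn": "servo_tool", "kwargs": {"moves": [{"tx": 0,"ty": 0,"tz": 0,"ax": 0,"ay": 0,"az": 0},{"tx": 0,"ty": 0,"tz": -0.02,"ax": 0,"ay": 0,"az": 0},{"tx": 0,"ty": 0,"tz": -0.02,"ax": 0,"ay": 0,"az": 0},{"tx": -0.02,"ty": 0,"tz": -0.02,"ax": 0,"ay": 0,"az": 0},{"tx": -0.02,"ty": 0,"tz": -0.02,"ax": 0,"ay": 0,"az": 0},{"tx": 0,"ty": 0,"tz": 0,"ax": 0,"ay": 0,"az": 0}], "gripper": 0.06}}

```text
clock: 7.4
tcp_pos: [0.5573, 0.3104, 0.1611]
orientation: [0.003, -0.042, 0.999, 0.001]
ft_force: [0.1, 0.9, 0.3]
grip_width: 0.0448
gripper_force: 0.0
```

Run:
```python
from h import *
pose()
im,C=snap('wrist','w4')
h=cv2.cvtColor(im,cv2.COLOR_RGB2HSV); m=cv2.inRange(h,(4,160,50),(20,255,255)); m[:,:270]=0;m[:,370:]=0;m[:130]=0
n,l,s,c=cv2.connectedComponentsWithStats(m); print(s[1:][s[1:,4]>30],c[1:][s[1:,4]>30])
for x in(-18,6):
  for z in(.073,.107):
    a=np.radians(4.6); p=np.array([.52,.307,z])+x/1000*np.array([np.cos(a),np.sin(a),0]); print(x,z,proj(C,p).round(1))
cv2.imwrite('pics/z3.png',cv2.resize(im[140:290,220:420],(800,600),interpolation=cv2.INTER_CUBIC)[:,:,::-1])
```

```text
t 7.4 tcp [0.5573 0.3104 0.1611] yaw -175.23 tiltz [0.0062 0.0022] w 0.0448 F [0.1 0.9 0.3] gf 0.0 j [ 0.42  0.28  1.17 -0.    1.69 -1.23]
[[306 165  19  35 574]] [[315.01219512 182.35714286]]
-18 0.073 [316.2 162.6]
-18 0.107 [316.5 166.5]
6 0.073 [316.1 191.7]
6 0.107 [316.4 199.1]
```

View pics/z3.png

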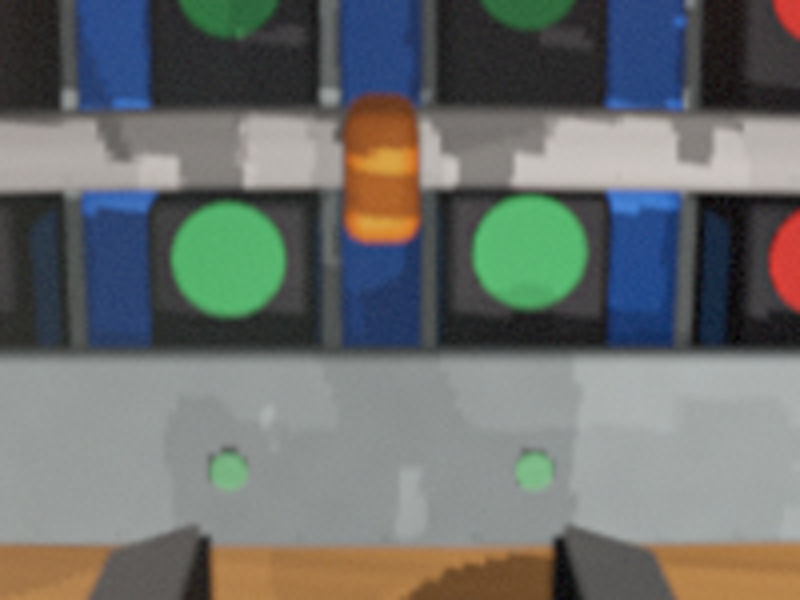

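Run:
```python
from h import *
for n in('scene','side'):
    C=cam(n)
    for z in(.065,.0803,.096,.107,.115): print(n,z,proj(C,[.5155,.3075,z]).round(1))
```

```text
scene 0.065 [400.7 239.9]
scene 0.0803 [401.1 236.6]
scene 0.096 [401.6 233.2]
scene 0.107 [402.  230.7]
scene 0.115 [402.3 228.9]
side 0.065 [246.  304.3]
side 0.0803 [245.5 299.7]
side 0.096 [245.  294.8]
side 0.107 [244.7 291.3]
side 0.115 [244.4 288.8]
```

In both fixed views the real fingertips were at about 0.107 m, on top of the fin, while the reported TCP was at 0.080. So the real finger ends sit about 27 mm behind the reported TCP. I'll go down again with that correction.

Run:
```python
from h import *
goto([.514,.3065,.053],184.6)
```

```text
t 7.45 tcp [0.5554 0.3101 0.1591] yaw -175.2 tiltz [0.0023 0.001 ] w 0.0491 F [-0.   0.5 -0.4] gf 0.0 j [ 0.42  0.28  1.17 -0.    1.69 -1.23]
tool shift [ 0.0418 -0.0002  0.106 ] n 2.3
az units 0.03 or full 0.03
```

Emit:
{"fn": "servo_tool", "kwargs": {"moves": [{"tx": 0.021,"ty": 0,"tz": 0.005,"ax": 0,"ay": 0,"az": 0},{"tx": 0.021,"ty": 0,"tz": 0.005,"ax": 0,"ay": 0,"az": 0},{"tx": 0,"ty": 0,"tz": 0.024,"ax": 0,"ay": 0,"az": 0},{"tx": 0,"ty": 0,"tz": 0.024,"ax": 0,"ay": 0,"az": 0},{"tx": 0,"ty": 0,"tz": 0.02,"ax": 0,"ay": 0,"az": 0},{"tx": 0,"ty": 0,"tz": 0.018,"ax": 0,"ay": 0,"az": 0},{"tx": 0,"ty": 0,"tz": 0.01,"ax": 0,"ay": 0,"az": 0},{"tx": 0,"ty": 0,"tz": 0,"ax": 0,"ay": 0,"az": 0},{"tx": 0,"ty": 0,"tz": 0,"ax": 0,"ay": 0,"az": 0}]}}

```text
clock: 8.35
tcp_pos: [0.512, 0.3064, 0.052]
orientation: [-0.0, -0.042, 0.999, -0.0]
ft_force: [0.4, -0.6, 0.6]
grip_width: 0.0603
gripper_force: 0.0
```

Emit:
{"fn": "servo_tool", "kwargs": {"moves": [{"tx": 0,"ty": 0,"tz": 0,"ax": 0,"ay": 0,"az": 0},{"tx": 0,"ty": 0,"tz": 0,"ax": 0,"ay": 0,"az": 0},{"tx": 0,"ty": 0,"tz": 0,"ax": 0,"ay": 0,"az": 0},{"tx": 0,"ty": 0,"tz": 0,"ax": 0,"ay": 0,"az": 0},{"tx": 0,"ty": 0,"tz": 0,"ax": 0,"ay": 0,"az": 0},{"tx": 0,"ty": 0,"tz": 0,"ax": 0,"ay": 0,"az": 0}], "gripper": 0.0, "grip_force": 35}}

```text
clock: 8.95
tcp_pos: [0.5124, 0.3064, 0.052]
orientation: [0.0, -0.042, 0.999, 0.0]
ft_force: [0.2, -0.2, -0.2]
grip_width: 0.0155
gripper_force: 0.0
```

Emit:
{"fn": "servo_tool", "kwargs": {"moves": [{"tx": 0,"ty": 0,"tz": 0,"ax": 0,"ay": 0,"az": 0},{"tx": 0,"ty": 0,"tz": 0,"ax": 0,"ay": 0,"az": 0},{"tx": 0,"ty": 0,"tz": 0,"ax": 0,"ay": 0,"az": 0}]}}

```text
clock: 9.25
tcp_pos: [0.5124, 0.3068, 0.052]
orientation: [0.0, -0.042, 0.999, 0.0]
ft_force: [0.5, 1.1, 0.4]
grip_width: 0.014
gripper_force: 35.0
```

Emit:
{"fn": "servo_tool", "kwargs": {"moves": [{"tx": -0.0034,"ty": 0,"tz": -0.0049,"ax": 0,"ay": 0,"az": 0},{"tx": -0.0039,"ty": 0,"tz": -0.0046,"ax": 0,"ay": 0,"az": 0},{"tx": -0.0044,"ty": 0,"tz": -0.0041,"ax": 0,"ay": 0,"az": 0},{"tx": -0.0048,"ty": 0,"tz": -0.0037,"ax": 0,"ay": 0,"az": 0},{"tx": -0.0051,"ty": 0,"tz": -0.0032,"ax": 0,"ay": 0,"az": 0},{"tx": -0.0054,"ty": 0,"tz": -0.0027,"ax": 0,"ay": 0,"az": 0},{"tx": -0.0056,"ty": 0,"tz": -0.0021,"ax": 0,"ay": 0,"az": 0},{"tx": -0.0058,"ty": 0,"tz": -0.0015,"ax": 0,"ay": 0,"az": 0},{"tx": -0.0059,"ty": 0,"tz": -0.001,"ax": 0,"ay": 0,"az": 0},{"tx": -0.006,"ty": 0,"tz": -0.0004,"ax": 0,"ay": 0,"az": 0},{"tx": -0.006,"ty": 0,"tz": 0.0002,"ax": 0,"ay": 0,"az": 0},{"tx": -0.006,"ty": 0,"tz": 0.0008,"ax": 0,"ay": 0,"az": 0},{"tx": -0.0058,"ty": 0,"tz": 0.0014,"ax": 0,"ay": 0,"az": 0},{"tx": -0.0057,"ty": 0,"tz": 0.002,"ax": 0,"ay": 0,"az": 0}]}}

```text
clock: 10.65
tcp_pos: [0.5878, 0.3123, 0.0774]
orientation: [0.002, -0.042, 0.999, -0.0]
ft_force: [-0.1, -0.3, 1.3]
grip_width: 0.0004
gripper_force: 0.0
```

Emit:
{"fn": "servo_tool", "kwargs": {"moves": [{"tx": -0.0054,"ty": 0,"tz": 0.0026,"ax": 0,"ay": 0,"az": 0},{"tx": -0.0052,"ty": 0,"tz": 0.0031,"ax": 0,"ay": 0,"az": 0},{"tx": -0.0048,"ty": 0,"tz": 0.0036,"ax": 0,"ay": 0,"az": 0},{"tx": -0.0025,"ty": 0,"tz": 0.002,"ax": 0,"ay": 0,"az": 0},{"tx": 0,"ty": 0,"tz": 0,"ax": 0,"ay": 0,"az": 0},{"tx": 0,"ty": 0,"tz": 0,"ax": 0,"ay": 0,"az": 0}]}}

```text
clock: 11.25
tcp_pos: [0.6036, 0.3141, 0.0643]
orientation: [-0.0, -0.042, 0.999, -0.0]
ft_force: [0.3, -1.1, 0.3]
grip_width: 0.0004
gripper_force: 0.0
```

Run:
```python
from h import *
pose()
im,C=snap('wrist','w5')
a,_=snap('side'); b,_=snap('scene')
A=cv2.resize(a[240:370,170:340],(400,306),interpolation=cv2.INTER_CUBIC);B=cv2.resize(b[180:300,340:497],(400,306),interpolation=cv2.INTER_CUBIC)
cv2.imwrite('pics/z4.png',np.vstack([np.hstack([A,B]),cv2.resize(im[60:294,0:640],(800,292))])[:,:,::-1])
```

```text
t 11.25 tcp [0.6036 0.3141 0.0643] yaw -175.16 tiltz [-0.0003 -0.0002] w 0.0004 F [ 0.3 -1.1  0.3] gf 0.0 j [ 0.4   0.42  1.18 -0.    1.54 -1.26]
```

View pics/z4.png

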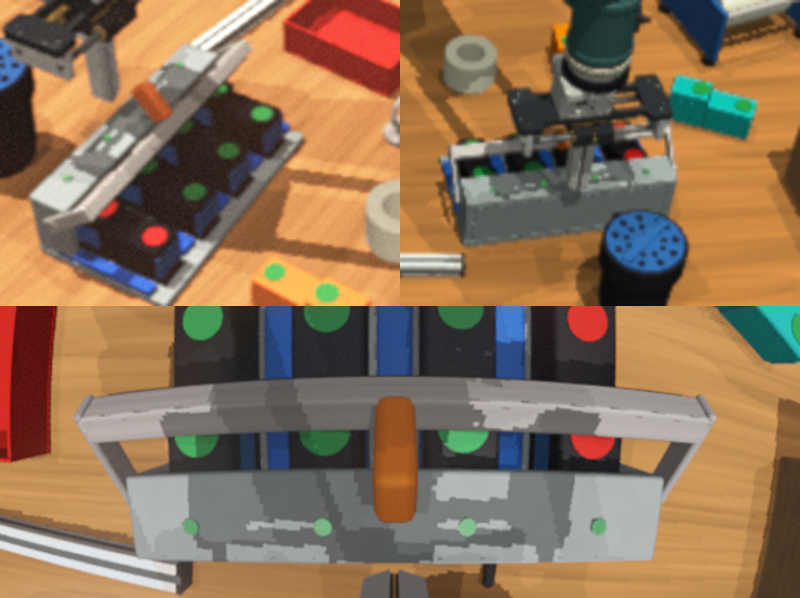

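The fin slipped out with the bar roughly half up; it's in the wrist view from row 400 to 520. I'll work out the angle and grip again.

```bash
cat >> h.py <<'E'
DO=np.array([.52,.307,0]); DA=np.radians(4.6); DX=np.array([np.cos(DA),np.sin(DA),0]); DY=np.array([-np.sin(DA),np.cos(DA),0])
def dock(x,y,z): return DO+x*DX+y*DY+np.array([0,0,z])
def bar(th,x,z): # offset from hinge (bar-down frame) -> world
    return dock(.045+x*np.cos(th)+z*np.sin(th),0,.064-x*np.sin(th)+z*np.cos(th))
E
python3 - <<'E'
from h import *
C=cam('wrist'); im=cv2.imread('pics/w5.png')[:,:,::-1]
h=cv2.cvtColor(im,cv2.COLOR_RGB2HSV); m=cv2.inRange(h,(4,160,50),(20,255,255)); m[:,:290]=0;m[:,345:]=0
n,l,s,c=cv2.connectedComponentsWithStats(m); print(s[1:][s[1:,4]>100])
Cs=cam('side'); a=cv2.imread('pics/z4.png')
for th in np.arange(.5,1.7,.1):
    pts=[(-.063,.043),(-.039,.043),(-.063,.009),(-.039,.009)]
    P=np.array([proj(C,bar(th,*p))[1] for p in pts]); print(th.round(2),P.round(0), 'end side',((proj(Cs,bar(th,-.051,.043))-[170,240])*2.353).round(0),'handle',bar(th,-.051,.032).round(4))
E
```

```text
[[ 299  133   35  100 3151]]
0.5 [148. 196. 112. 154.] end side [153.  97.] handle [0.5355 0.3082 0.1165]
0.6 [166. 209. 120. 160.] end side [148.  94.] handle [0.5409 0.3087 0.1192]
0.7 [186. 222. 129. 167.] end side [142.  90.] handle [0.5465 0.3091 0.1213]
0.8 [205. 235. 141. 174.] end side [137.  88.] handle [0.5523 0.3096 0.1229]
0.9 [225. 247. 153. 182.] end side [131.  85.] handle [0.5582 0.3101 0.1238]
1.0 [244. 258. 167. 190.] end side [126.  84.] handle [0.5642 0.3106 0.1242]
1.1 [262. 268. 181. 198.] end side [121.  82.] handle [0.5702 0.311  0.124 ]
1.2 [278. 277. 196. 206.] end side [116.  82.] handle [0.5762 0.3115 0.1231]
1.3 [292. 284. 211. 214.] end side [111.  81.] handle [0.582  0.312  0.1217]
1.4 [304. 291. 226. 222.] end side [106.  82.] handle [0.5876 0.3124 0.1197]
1.5 [314. 295. 241. 230.] end side [102.  83.] handle [0.5931 0.3129 0.1171]
1.6 [322. 299. 254. 237.] end side [99. 84.] handle [0.5982 0.3133 0.114 ]
```

Emit:
{"fn": "servo_tool", "kwargs": {"moves": [{"tx": 0,"ty": 0,"tz": -0.05,"ax": 0,"ay": 0,"az": 0},{"tx": 0,"ty": 0,"tz": -0.03,"ax": 0,"ay": 0,"az": 0},{"tx": 0.027,"ty": 0,"tz": 0,"ax": 0,"ay": 0,"az": 0},{"tx": 0.026,"ty": 0,"tz": 0,"ax": 0,"ay": 0,"az": 0},{"tx": 0,"ty": 0,"tz": 0,"ax": 0,"ay": 0,"az": 0},{"tx": 0,"ty": 0,"tz": 0.03,"ax": 0,"ay": 0,"az": 0},{"tx": 0,"ty": 0,"tz": 0.025,"ax": 0,"ay": 0,"az": 0},{"tx": 0,"ty": 0,"tz": 0.012,"ax": 0,"ay": 0,"az": 0},{"tx": 0,"ty": 0,"tz": 0,"ax": 0,"ay": 0,"az": 0}], "gripper": 0.045}}

```text
clock: 12.3
tcp_pos: [0.5499, 0.309, 0.0747]
orientation: [-0.002, -0.042, 0.999, -0.001]
ft_force: [-0.4, -0.2, -0.2]
grip_width: 0.045
gripper_force: 0.0
```

Emit:
{"fn": "servo_tool", "kwargs": {"moves": [{"tx": 0,"ty": 0,"tz": 0,"ax": 0,"ay": 0,"az": 0},{"tx": 0,"ty": 0,"tz": 0,"ax": 0,"ay": 0,"az": 0},{"tx": 0,"ty": 0,"tz": 0,"ax": 0,"ay": 0,"az": 0},{"tx": 0,"ty": 0,"tz": 0,"ax": 0,"ay": 0,"az": 0},{"tx": 0,"ty": 0,"tz": 0,"ax": 0,"ay": 0,"az": 0},{"tx": 0,"ty": 0,"tz": 0,"ax": 0,"ay": 0,"az": 0},{"tx": 0,"ty": 0,"tz": 0,"ax": 0,"ay": 0,"az": 0}], "gripper": 0.0, "grip_force": 55}}

```text
clock: 13.0
tcp_pos: [0.5515, 0.3101, 0.0785]
orientation: [0.001, -0.042, 0.999, 0.0]
ft_force: [0.7, 1.1, 3.1]
grip_width: 0.0138
gripper_force: 55.0
```

Run:
```python
from h import *
pose()
th=np.arange(.77,1.76,.07); P=np.array([bar(t,-.051,.032) for t in th]); d=np.diff(P,axis=0)*1000
print(np.c_[-np.hypot(d[:,0],d[:,1]),-d[:,2]].round(1).tolist())
```

```text
t 13.0 tcp [0.5515 0.3101 0.0785] yaw -175.16 tiltz [0.0018 0.001 ] w 0.0138 F [0.7 1.1 3.1] gf 55.0 j [ 0.42  0.3   1.3   0.    1.53 -1.23]
[[-4.1, -0.9], [-4.2, -0.6], [-4.2, -0.3], [-4.2, 0.0], [-4.2, 0.3], [-4.2, 0.6], [-4.1, 0.9], [-4.0, 1.2], [-4.0, 1.5], [-3.8, 1.7], [-3.7, 2.0], [-3.6, 2.3], [-3.4, 2.5], [-3.2, 2.7]]
```

Emit:
{"fn": "servo_tool", "kwargs": {"moves": [{"tx": -0.0041,"ty": 0,"tz": -0.0009,"ax": 0,"ay": 0,"az": 0},{"tx": -0.0042,"ty": 0,"tz": -0.0006,"ax": 0,"ay": 0,"az": 0},{"tx": -0.0042,"ty": 0,"tz": -0.0003,"ax": 0,"ay": 0,"az": 0},{"tx": -0.0042,"ty": 0,"tz": 0,"ax": 0,"ay": 0,"az": 0},{"tx": -0.0042,"ty": 0,"tz": 0.0003,"ax": 0,"ay": 0,"az": 0},{"tx": -0.0042,"ty": 0,"tz": 0.0006,"ax": 0,"ay": 0,"az": 0}]}}

```text
clock: 13.6
tcp_pos: [0.5683, 0.3114, 0.0789]
orientation: [-0.008, -0.043, 0.999, -0.001]
ft_force: [-16.6, -2.1, 13.5]
grip_width: 0.0139
gripper_force: 55.0
```

Emit:
{"fn": "servo_tool", "kwargs": {"moves": [{"tx": -0.0041,"ty": 0,"tz": 0.0009,"ax": 0,"ay": 0,"az": 0},{"tx": -0.004,"ty": 0,"tz": 0.0012,"ax": 0,"ay": 0,"az": 0},{"tx": -0.004,"ty": 0,"tz": 0.0015,"ax": 0,"ay": 0,"az": 0},{"tx": -0.0038,"ty": 0,"tz": 0.0017,"ax": 0,"ay": 0,"az": 0},{"tx": -0.0037,"ty": 0,"tz": 0.002,"ax": 0,"ay": 0,"az": 0}]}}

```text
clock: 14.1
tcp_pos: [0.5927, 0.3135, 0.0742]
orientation: [-0.002, -0.043, 0.999, -0.0]
ft_force: [-8.6, -1.6, 14.1]
grip_width: 0.0135
gripper_force: 55.0
```

Emit:
{"fn": "servo_tool", "kwargs": {"moves": [{"tx": -0.0036,"ty": 0,"tz": 0.0023,"ax": 0,"ay": 0,"az": 0},{"tx": -0.0034,"ty": 0,"tz": 0.0025,"ax": 0,"ay": 0,"az": 0},{"tx": -0.0032,"ty": 0,"tz": 0.0027,"ax": 0,"ay": 0,"az": 0},{"tx": 0,"ty": 0,"tz": 0,"ax": 0,"ay": 0,"az": 0},{"tx": 0,"ty": 0,"tz": 0,"ax": 0,"ay": 0,"az": 0}]}}

```text
clock: 14.6
tcp_pos: [0.6066, 0.3148, 0.0679]
orientation: [0.002, -0.042, 0.999, 0.001]
ft_force: [-3.0, -1.0, 13.3]
grip_width: 0.0126
gripper_force: 55.0
```

Emit:
{"fn": "servo_tool", "kwargs": {"moves": [{"tx": -0.003,"ty": 0,"tz": 0.003,"ax": 0,"ay": 0,"az": 0},{"tx": -0.002,"ty": 0,"tz": 0.003,"ax": 0,"ay": 0,"az": 0},{"tx": 0,"ty": 0,"tz": 0,"ax": 0,"ay": 0,"az": 0}]}}

```text
clock: 14.9
tcp_pos: [0.6136, 0.3154, 0.0634]
orientation: [0.004, -0.042, 0.999, 0.001]
ft_force: [-0.0, -1.0, 15.2]
grip_width: 0.0124
gripper_force: 55.0
```

Run:
```python
from h import *
pose(); print(bar(1.7,-.051,.032))
im,C=snap('side')
cv2.imwrite('pics/s5.png',cv2.resize(im[230:360,160:333],(800,600),interpolation=cv2.INTER_CUBIC)[:,:,::-1])
for th in (1.5,1.6,1.7):
    e=[bar(th,-.051+.008*a,.0085*b)+s*.139*DY for s in(-1,1) for a,b in((-1,1),(1,1))]
    print(th,[((proj(C,p)-[160,230])*4.62).round(0).tolist() for p in e])
```

```text
t 14.9 tcp [0.6136 0.3154 0.0634] yaw -175.18 tiltz [0.0083 0.0028] w 0.0124 F [-0.  -1.  15.2] gf 55.0 j [ 0.39  0.43  1.16 -0.    1.54 -1.26]
[0.60303601 0.31368092 0.11045188]
1.5 [[455.0, 74.0], [455.0, 96.0], [121.0, 398.0], [124.0, 422.0]]
1.6 [[446.0, 72.0], [448.0, 95.0], [111.0, 395.0], [117.0, 419.0]]
1.7 [[437.0, 71.0], [442.0, 94.0], [102.0, 393.0], [111.0, 418.0]]
```

View pics/s5.png

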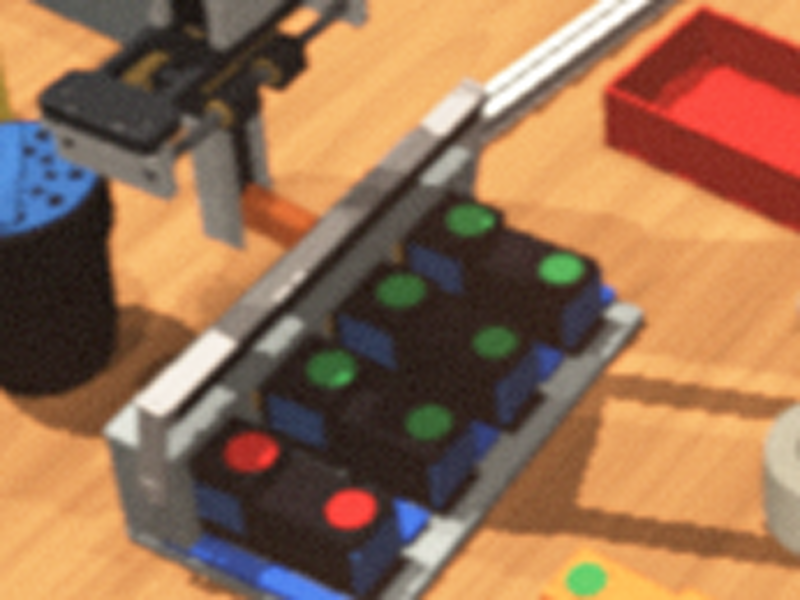

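The bar is nearly up, but its rear top corner is at (140,400) where 1.70 rad would give about 102. The fingers hold only the fin's end, so I'll let go and push the bar from the front against its stop.

Emit:
{"fn": "servo_tool", "kwargs": {"moves": [{"tx": 0,"ty": 0,"tz": 0,"ax": 0,"ay": 0,"az": 0},{"tx": 0,"ty": 0,"tz": 0,"ax": 0,"ay": 0,"az": 0},{"tx": 0,"ty": 0,"tz": 0,"ax": 0,"ay": 0,"az": 0},{"tx": 0,"ty": 0,"tz": -0.045,"ax": 0,"ay": 0,"az": 0},{"tx": 0,"ty": 0,"tz": -0.045,"ax": 0,"ay": 0,"az": 0}], "gripper": 0.04}}

```text
clock: 15.45
tcp_pos: [0.6085, 0.3138, 0.144]
orientation: [-0.004, -0.042, 0.999, -0.002]
ft_force: [0.6, -0.0, 1.6]
grip_width: 0.0396
gripper_force: 0.0
```

Emit:
{"fn": "servo_tool", "kwargs": {"moves": [{"tx": 0.03,"ty": 0,"tz": 0,"ax": 0,"ay": 0,"az": 0},{"tx": 0.035,"ty": 0,"tz": 0,"ax": 0,"ay": 0,"az": 0},{"tx": 0.035,"ty": 0,"tz": 0,"ax": 0,"ay": 0,"az": 0},{"tx": 0,"ty": 0,"tz": 0,"ax": 0,"ay": 0,"az": 0},{"tx": 0,"ty": 0,"tz": 0.035,"ax": 0,"ay": 0,"az": 0},{"tx": 0,"ty": 0,"tz": 0.035,"ax": 0,"ay": 0,"az": 0},{"tx": -0.01,"ty": 0,"tz": 0,"ax": 0,"ay": 0,"az": 0},{"tx": -0.008,"ty": 0,"tz": 0,"ax": 0,"ay": 0,"az": 0},{"tx": -0.006,"ty": 0,"tz": 0,"ax": 0,"ay": 0,"az": 0},{"tx": 0,"ty": 0,"tz": 0,"ax": 0,"ay": 0,"az": 0}], "gripper": 0.0}}

```text
clock: 16.45
tcp_pos: [0.538, 0.309, 0.0801]
orientation: [0.002, -0.042, 0.999, 0.001]
ft_force: [0.2, 0.2, 0.5]
grip_width: 0.0003
gripper_force: 0.0
```

Emit:
{"fn": "servo_tool", "kwargs": {"moves": [{"tx": -0.004,"ty": 0,"tz": 0,"ax": 0,"ay": 0,"az": 0},{"tx": -0.004,"ty": 0,"tz": 0,"ax": 0,"ay": 0,"az": 0},{"tx": -0.004,"ty": 0,"tz": 0,"ax": 0,"ay": 0,"az": 0},{"tx": 0,"ty": 0,"tz": 0,"ax": 0,"ay": 0,"az": 0}]}}

```text
clock: 16.85
tcp_pos: [0.5463, 0.3098, 0.0791]
orientation: [-0.0, -0.042, 0.999, 0.0]
ft_force: [-5.2, -0.5, 3.9]
grip_width: -0.0001
gripper_force: 2.2
```

Emit:
{"fn": "servo_tool", "kwargs": {"moves": [{"tx": -0.003,"ty": 0,"tz": 0,"ax": 0,"ay": 0,"az": 0},{"tx": -0.003,"ty": 0,"tz": 0,"ax": 0,"ay": 0,"az": 0},{"tx": 0,"ty": 0,"tz": 0,"ax": 0,"ay": 0,"az": 0}]}}

```text
clock: 17.15
tcp_pos: [0.5523, 0.3103, 0.0786]
orientation: [-0.0, -0.042, 0.999, 0.0]
ft_force: [-5.2, -0.1, 4.7]
grip_width: 0.0005
gripper_force: 2.6
```

Emit:
{"fn": "servo_tool", "kwargs": {"moves": [{"tx": -0.003,"ty": 0,"tz": 0,"ax": 0,"ay": 0,"az": 0},{"tx": -0.003,"ty": 0,"tz": 0,"ax": 0,"ay": 0,"az": 0},{"tx": 0,"ty": 0,"tz": 0,"ax": 0,"ay": 0,"az": 0}]}}

```text
clock: 17.45
tcp_pos: [0.555, 0.3105, 0.0787]
orientation: [-0.004, -0.043, 0.999, -0.0]
ft_force: [-12.5, -1.4, 8.2]
grip_width: 0.0006
gripper_force: 6.8
```

Emit:
{"fn": "servo_tool", "kwargs": {"moves": [{"tx": -0.002,"ty": 0,"tz": 0,"ax": 0,"ay": 0,"az": 0},{"tx": -0.002,"ty": 0,"tz": 0,"ax": 0,"ay": 0,"az": 0},{"tx": 0,"ty": 0,"tz": 0,"ax": 0,"ay": 0,"az": 0}]}}

```text
clock: 17.75
tcp_pos: [0.5549, 0.3104, 0.0787]
orientation: [-0.008, -0.043, 0.999, -0.001]
ft_force: [-20.6, -2.3, 13.7]
grip_width: 0.0008
gripper_force: 11.3
```

Force builds at x=0.555 m, where the stop was expected, so the bar is fully up. Now pack 1 (lane y=-96).

Run:
```python
from h import *
goto(dock(-.005,-.096,.10),184.6)
goto(dock(-.005,-.096,.007),184.6)
```

```text
t 17.75 tcp [0.5549 0.3104 0.0787] yaw -175.05 tiltz [-0.0157 -0.0023] w 0.0008 F [-20.6  -2.3  13.7] gf 11.3 j [ 0.42  0.32  1.28  0.    1.56 -1.24]
tool shift [ 0.041  -0.0964 -0.0205] n 2.1
az units 0.06 or full 0.06
t 17.75 tcp [0.5549 0.3104 0.0787] yaw -175.05 tiltz [-0.0157 -0.0023] w 0.0008 F [-20.6  -2.3  13.7] gf 11.3 j [ 0.42  0.32  1.28  0.    1.56 -1.24]
tool shift [ 0.0395 -0.0963  0.0725] n 2.5
az units 0.06 or full 0.06
```

Emit:
{"fn": "servo_tool", "kwargs": {"moves": [{"tx": 0.02,"ty": 0,"tz": 0,"ax": 0,"ay": 0,"az": 0},{"tx": 0.025,"ty": 0,"tz": -0.025,"ax": 0,"ay": 0,"az": 0},{"tx": 0,"ty": -0.032,"tz": 0,"ax": 0,"ay": 0,"az": 0},{"tx": 0,"ty": -0.032,"tz": 0,"ax": 0,"ay": 0,"az": 0},{"tx": 0,"ty": -0.032,"tz": 0,"ax": 0,"ay": 0,"az": 0},{"tx": 0,"ty": 0,"tz": 0,"ax": 0,"ay": 0,"az": 0},{"tx": 0,"ty": 0,"tz": 0,"ax": 0,"ay": 0,"az": 0}], "gripper": 0.052}}

```text
clock: 18.45
tcp_pos: [0.5268, 0.2108, 0.1026]
orientation: [0.001, -0.041, 0.999, 0.0]
ft_force: [0.0, 0.1, -0.2]
grip_width: 0.0508
gripper_force: 0.0
```

Run:
```python
from h import *
goto(dock(-.005,-.096,.007),184.6)
im,C=snap('wrist','w6')
for s,p,bb in blobs(im,'green',60)[0]: print(s,p,'front',(onz(C,*p,.054)-DO)[:2]@np.c_[DX[:2],DY[:2]],'rear',(onz(C,*p,.064)-DO)[:2]@np.c_[DX[:2],DY[:2]])
```

```text
t 18.45 tcp [0.5268 0.2108 0.1026] yaw -175.25 tiltz [0.0017 0.0004] w 0.0508 F [ 0.   0.1 -0.2] gf 0.0 j [ 0.28  0.15  1.44 -0.    1.55 -1.37]
tool shift [0.0043 0.0004 0.0956] n 1.9
az units 0.02 or full 0.02
365 [524.3  53.1] front [-0.15431219  0.06506487] rear [-0.15150615  0.0588617 ]
961 [619.1 146.8] front [-0.09031505  0.17778025] rear [-0.0899395   0.16729635]
713 [315.8 190.2] front [-0.04007165 -0.09736737] rear [-0.04160426 -0.09740165]
712 [403.7 192.3] front [-0.03922961 -0.03323232] rear [-0.0407942  -0.03570233]
608 [482.8 192.5] front [-0.04085962  0.0308865 ] rear [-0.0423623   0.02598136]
675 [480.  268.5] front [0.02129262 0.03627527] rear [0.0174295  0.03116548]
823 [315.1 271.8] front [ 0.02219898 -0.09778443] rear [ 0.01830144 -0.09780287]
751 [402.6 271.7] front [ 0.02261379 -0.03003941] rear [ 0.0187005  -0.03263068]
```

Emit:
{"fn": "servo_tool", "kwargs": {"moves": [{"tx": 0.004,"ty": 0.001,"tz": 0.025,"ax": 0,"ay": 0,"az": 0},{"tx": 0,"ty": 0,"tz": 0.025,"ax": 0,"ay": 0,"az": 0},{"tx": 0,"ty": 0,"tz": 0.02,"ax": 0,"ay": 0,"az": 0},{"tx": 0,"ty": 0,"tz": 0.015,"ax": 0,"ay": 0,"az": 0},{"tx": 0,"ty": 0,"tz": 0.01,"ax": 0,"ay": 0,"az": 0},{"tx": 0,"ty": 0,"tz": 0,"ax": 0,"ay": 0,"az": 0}]}}

```text
clock: 19.1
tcp_pos: [0.521, 0.2121, 0.0059]
orientation: [-0.001, -0.043, 0.999, -0.0]
ft_force: [-0.1, 0.9, -0.6]
grip_width: 0.0521
gripper_force: 0.0
```

Emit:
{"fn": "servo_tool", "kwargs": {"moves": [{"tx": 0,"ty": 0,"tz": 0,"ax": 0,"ay": 0,"az": 0},{"tx": 0,"ty": 0,"tz": 0,"ax": 0,"ay": 0,"az": 0},{"tx": 0,"ty": 0,"tz": 0,"ax": 0,"ay": 0,"az": 0},{"tx": 0,"ty": 0,"tz": 0,"ax": 0,"ay": 0,"az": 0},{"tx": 0,"ty": 0,"tz": 0,"ax": 0,"ay": 0,"az": 0}], "gripper": 0.0, "grip_force": 45}}

```text
clock: 19.6
tcp_pos: [0.5233, 0.2111, 0.0091]
orientation: [0.001, -0.042, 0.999, -0.001]
ft_force: [-0.4, -4.4, 5.9]
grip_width: 0.0353
gripper_force: 45.0
```

Emit:
{"fn": "servo_tool", "kwargs": {"moves": [{"tx": 0,"ty": 0,"tz": -0.001,"ax": 0,"ay": 0,"az": 0},{"tx": 0.009,"ty": 0,"tz": 0,"ax": 0,"ay": 0,"az": 0},{"tx": 0.009,"ty": 0,"tz": 0,"ax": 0,"ay": 0,"az": 0},{"tx": 0.009,"ty": 0,"tz": 0,"ax": 0,"ay": 0,"az": 0},{"tx": 0.009,"ty": 0,"tz": 0,"ax": 0,"ay": 0,"az": 0},{"tx": 0,"ty": 0,"tz": 0,"ax": 0,"ay": 0,"az": 0},{"tx": 0,"ty": 0,"tz": -0.02,"ax": 0,"ay": 0,"az": 0},{"tx": 0,"ty": 0,"tz": -0.03,"ax": 0,"ay": 0,"az": 0},{"tx": 0,"ty": 0,"tz": -0.03,"ax": 0,"ay": 0,"az": 0}]}}

```text
clock: 20.5
tcp_pos: [0.4819, 0.2081, 0.0858]
orientation: [-0.005, -0.043, 0.999, -0.001]
ft_force: [1.0, 0.3, -3.9]
grip_width: 0.0354
gripper_force: 45.0
```

Emit:
{"fn": "servo_tool", "kwargs": {"moves": [{"tx": 0,"ty": -0.02,"tz": -0.025,"ax": 0,"ay": 0,"az": 0},{"tx": 0,"ty": -0.035,"tz": -0.025,"ax": 0,"ay": 0,"az": 0},{"tx": 0,"ty": -0.04,"tz": -0.025,"ax": 0,"ay": 0,"az": 0},{"tx": 0,"ty": -0.04,"tz": -0.025,"ax": 0,"ay": 0,"az": 0},{"tx": 0,"ty": -0.04,"tz": 0,"ax": 0,"ay": 0,"az": 0.3},{"tx": 0,"ty": -0.04,"tz": 0,"ax": 0,"ay": 0,"az": 0.3},{"tx": 0,"ty": -0.04,"tz": 0,"ax": 0,"ay": 0,"az": 0.3},{"tx": 0,"ty": -0.04,"tz": 0,"ax": 0,"ay": 0,"az": 0.3},{"tx": 0,"ty": -0.04,"tz": 0,"ax": 0,"ay": 0,"az": 0.3},{"tx": 0,"ty": -0.04,"tz": 0,"ax": 0,"ay": 0,"az": 0.3},{"tx": 0,"ty": -0.03,"tz": 0,"ax": 0,"ay": 0,"az": 0},{"tx": 0,"ty": -0.02,"tz": 0,"ax": 0,"ay": 0,"az": 0},{"tx": 0,"ty": 0,"tz": 0,"ax": 0,"ay": 0,"az": 0}]}}

```text
clock: 21.8
tcp_pos: [0.4909, -0.216, 0.185]
orientation: [-0.004, 0.054, 0.999, 0.002]
ft_force: [-0.1, 0.7, -4.7]
grip_width: 0.0358
gripper_force: 45.0
```

Run:
```python
from h import *
pose()
im,C=snap('wrist','w7')
for s,p,bb in blobs(im,'yellow',60)[0]: print(s,p,bb,onz(C,*p,.075).round(4))
```

```text
t 21.8 tcp [ 0.4909 -0.216   0.185 ] yaw 173.84 tiltz [-0.0079  0.0038] w 0.0358 F [-0.1  0.7 -4.7] gf 45.0 j [-0.52  0.06  1.37 -0.    1.72 -1.98]
1265 [376.6 237.3] [365 205  26  66] [ 0.5094 -0.1624  0.075 ]
1235 [119.5 242. ] [ 96 211  45  60] [ 0.4867 -0.4142  0.075 ]
```

View pics/w7.png

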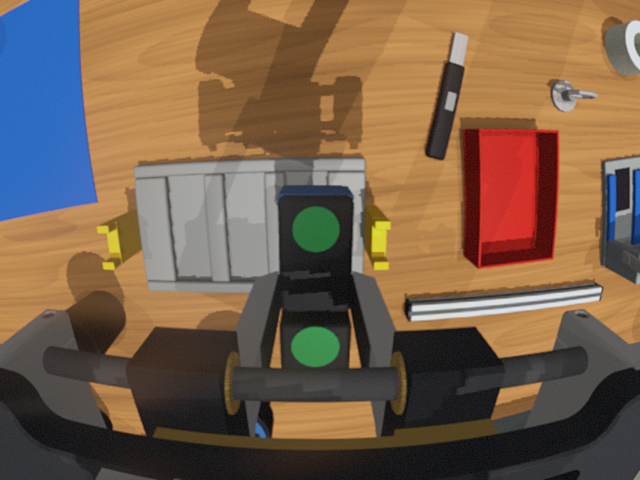

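The pack is held. Tray corners at (135,167), (364,158) and (149,291); the saddles at (377,237) and (119,242); bin at (512,197); retainer from (408,309) to (602,292). Now I'll compute the tray pose.

Run:
```python
from h import *
st=r.get_state(); C=cam('wrist',st); C=(C[0],C[1],*C[2:])
im=cv2.imread('pics/w7.png')[:,:,::-1]
for n,u,v,z in(('c--',135,167,.017),('c-+',365,158,.017),('c+-',149,291,.017),('Sr',379,208,.083),('Sr2',381,268,.083),('Sl',102,227,.083),('Sl2',108,266,.083)): print(n,onz(C,u,v,z).round(4))
m=blobs(im,'yellow',60)[1]; h=cv2.cvtColor(im,cv2.COLOR_RGB2HSV)
br=cv2.inRange(h,(20,150,200),(34,255,255)); n,l,s,c=cv2.connectedComponentsWithStats(br)
for i in range(1,n):
    if s[i][4]>15: print('bright',s[i],c[i].round(1),onz(C,*c[i],.083).round(4))
# bin rim
m=blobs(im,'red',1000)[1]; q=cv2.approxPolyDP(max(cv2.findContours(m,0,2)[0],key=cv2.contourArea),8,True)[:,0]
for p in q: print('bin',p,onz(C,*p,.045)[:2].round(4))
# held pack dots at z
for s,p,bb in blobs(im,'green',200)[0]: print('dot',p,[(st['tcp_pos']-onz(C,*p,z)).round(4) for z in(st['tcp_pos'][2]+.047,st['tcp_pos'][2]+.057)])
```

```text
c-- [ 0.4178 -0.4087  0.017 ]
c-+ [ 0.4412 -0.1578  0.017 ]
c+- [ 0.5654 -0.4246  0.017 ]
Sr [ 0.4814 -0.1578  0.083 ]
Sr2 [ 0.5376 -0.1593  0.083 ]
Sl [ 0.4688 -0.4246  0.083 ]
Sl2 [ 0.5094 -0.4288  0.083 ]
bright [372 222  19  31 425] [379.9 236.3] [ 0.5073 -0.1586  0.083 ]
bright [ 97 226  23  27 294] [110.2 238.8] [ 0.4817 -0.4178  0.083 ]
bright [103 263  11   6  62] [108.2 265.5] [ 0.5088 -0.4284  0.083 ]
bright [374 262  15   8 105] [381.4 265.8] [ 0.5355 -0.1589  0.083 ]
bin [463 129] [ 0.417  -0.0588]
bin [464 256] [ 0.5503 -0.0614]
bin [479 268] [ 0.5666 -0.0427]
bin [552 258] [0.5682 0.058 ]
bin [558 131] [0.4206 0.0622]
dot [315.6 229. ] [array([ 0.0347, -0.0022, -0.047 ]), array([ 0.0373, -0.0024, -0.057 ])]
dot [314.9 345.9] [array([-0.0284,  0.0049, -0.047 ]), array([-0.0221,  0.0043, -0.057 ])]
```

```bash
cat >> h.py <<'E'
TO=np.array([.5025,-.291,0]); TYAW=-5.3
def tray(x,y,z):
    a=np.radians(TYAW); return TO+x*np.array([np.cos(a),np.sin(a),0])+y*np.array([-np.sin(a),np.cos(a),0])+np.array([0,0,z])
E
python3 - <<'E'
from h import *
goto(tray(-.004,-.066,.065),174.7)
E
```

```text
t 21.85 tcp [ 0.4915 -0.2144  0.1854] yaw 173.93 tiltz [-0.0067  0.0048] w 0.0354 F [ 0.2  0.1 -3.3] gf 45.0 j [-0.52  0.06  1.37  0.    1.72 -1.98]
tool shift [-0.0168 -0.1416  0.1197] n 3.7
az units -0.13 or full -0.13
```

Emit:
{"fn": "servo_tool", "kwargs": {"moves": [{"tx": -0.004,"ty": -0.035,"tz": 0,"ax": 0,"ay": 0,"az": -0.13},{"tx": -0.004,"ty": -0.036,"tz": 0,"ax": 0,"ay": 0,"az": 0},{"tx": -0.004,"ty": -0.036,"tz": 0,"ax": 0,"ay": 0,"az": 0},{"tx": -0.004,"ty": -0.035,"tz": 0,"ax": 0,"ay": 0,"az": 0},{"tx": 0,"ty": 0,"tz": 0.03,"ax": 0,"ay": 0,"az": 0},{"tx": 0,"ty": 0,"tz": 0.035,"ax": 0,"ay": 0,"az": 0},{"tx": 0,"ty": 0,"tz": 0.03,"ax": 0,"ay": 0,"az": 0},{"tx": 0,"ty": 0,"tz": 0.025,"ax": 0,"ay": 0,"az": 0},{"tx": 0,"ty": 0,"tz": 0,"ax": 0,"ay": 0,"az": 0},{"tx": 0,"ty": 0,"tz": 0,"ax": 0,"ay": 0,"az": 0}]}}

```text
clock: 22.85
tcp_pos: [0.496, -0.356, 0.0677]
orientation: [-0.001, 0.044, 0.999, 0.001]
ft_force: [-0.1, -0.5, -4.0]
grip_width: 0.0355
gripper_force: 45.0
```

Run:
```python
from h import *
goto(tray(-.004,-.066,.0045),174.7)
im,C=snap('wrist','w8')
for n,p in(('p1',(-.061,-.088)),('p1b',(-.061,-.044)),('p2',(-.061,-.022)),('p2b',(-.061,.022)),('c',(-.075,-.128)),('c2',(-.075,.128)),('packfrontL',None)):
    if p: 
        q=proj(C,tray(*p,.017)); print(n,q.round(1)); cv2.circle(im,tuple(int(a) for a in q),2,(255,0,255),-1)
cv2.imwrite('pics/w8m.png',im[:,:,::-1])
```

```text
t 22.85 tcp [ 0.496  -0.356   0.0677] yaw 174.9 tiltz [-0.0024  0.0027] w 0.0355 F [-0.1 -0.5 -4. ] gf 45.0 j [-0.72  0.26  1.37  0.    1.51 -2.2 ]
tool shift [ 0.0034 -0.0008  0.0632] n 1.3
az units 0.03 or full 0.03
p1 [285.4 160.2]
p1b [347.1 160.4]
p2 [377.5 161. ]
p2b [435.4 163. ]
c [230.1 142. ]
c2 [552.1 154.2]
```

View pics/w8m.png

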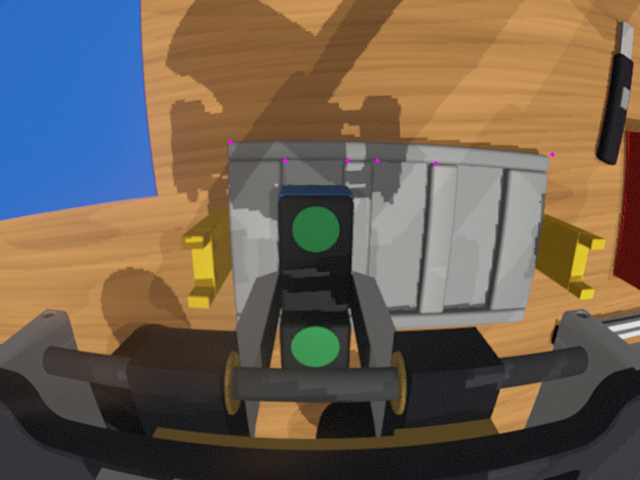

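Predicted pocket corners (magenta, row 160) match the tray within about 2 mm, with the tray slightly to -y. I'll shift ty -0.002 and lower.

Emit:
{"fn": "servo_tool", "kwargs": {"moves": [{"tx": 0.0034,"ty": -0.002,"tz": 0.015,"ax": 0,"ay": 0,"az": 0},{"tx": 0,"ty": 0,"tz": 0.016,"ax": 0,"ay": 0,"az": 0},{"tx": 0,"ty": 0,"tz": 0.012,"ax": 0,"ay": 0,"az": 0},{"tx": 0,"ty": 0,"tz": 0.01,"ax": 0,"ay": 0,"az": 0},{"tx": 0,"ty": 0,"tz": 0.006,"ax": 0,"ay": 0,"az": 0},{"tx": 0,"ty": 0,"tz": 0.003,"ax": 0,"ay": 0,"az": 0},{"tx": 0,"ty": 0,"tz": 0,"ax": 0,"ay": 0,"az": 0},{"tx": 0,"ty": 0,"tz": 0,"ax": 0,"ay": 0,"az": 0}]}}

```text
clock: 23.7
tcp_pos: [0.4932, -0.36, 0.0072]
orientation: [0.0, 0.045, 0.999, -0.0]
ft_force: [0.3, 0.3, -3.2]
grip_width: 0.0351
gripper_force: 45.0
```

Emit:
{"fn": "servo_tool", "kwargs": {"moves": [{"tx": 0,"ty": 0,"tz": 0.002,"ax": 0,"ay": 0,"az": 0},{"tx": 0,"ty": 0,"tz": 0.001,"ax": 0,"ay": 0,"az": 0},{"tx": 0,"ty": 0,"tz": 0,"ax": 0,"ay": 0,"az": 0}]}}

```text
clock: 24.0
tcp_pos: [0.493, -0.3599, 0.0041]
orientation: [0.0, 0.045, 0.999, -0.0]
ft_force: [-0.5, 1.0, -1.9]
grip_width: 0.0353
gripper_force: 45.0
```

Emit:
{"fn": "servo_tool", "kwargs": {"moves": [{"tx": 0,"ty": 0,"tz": 0,"ax": 0,"ay": 0,"az": 0},{"tx": 0,"ty": 0,"tz": 0,"ax": 0,"ay": 0,"az": 0},{"tx": 0,"ty": 0,"tz": -0.03,"ax": 0,"ay": 0,"az": 0},{"tx": 0,"ty": 0,"tz": -0.05,"ax": 0,"ay": 0,"az": 0},{"tx": 0,"ty": 0,"tz": -0.05,"ax": 0,"ay": 0,"az": 0},{"tx": 0,"ty": 0,"tz": 0,"ax": 0,"ay": 0,"az": 0}], "gripper": 0.052}}

```text
clock: 24.6
tcp_pos: [0.4971, -0.3632, 0.1447]
orientation: [0.008, 0.045, 0.999, -0.006]
ft_force: [-0.0, -0.8, 0.4]
grip_width: 0.0521
gripper_force: 0.0
```

Run:
```python
from h import *
goto(dock(-.005,-.032,.135),184.6)
im,C=snap('wrist','w9')
a=np.radians(TYAW)
for s,p,bb in blobs(im,'green',60)[0]:
    q=onz(C,*p,.049 if p[1]<250 else .059)-TO; print(p,q[:2]@np.array([[np.cos(a),-np.sin(a)],[np.sin(a),np.cos(a)]]))
```

```text
t 24.6 tcp [ 0.4971 -0.3632  0.1447] yaw 174.83 tiltz [ 0.0144 -0.0127] w 0.0521 F [-0.  -0.8  0.4] gf 0.0 j [-0.72  0.22  1.27  0.    1.63 -2.2 ]
tool shift [0.0372 0.6372 0.0019] n 12.8
az units -1.63 or full -1.63
[319.9 179.3] [-0.03848413 -0.07098446]
[319.3 249. ] [ 0.0229108  -0.07125713]
```

Emit:
{"fn": "servo_tool", "kwargs": {"moves": [{"tx": 0,"ty": 0,"tz": 0,"ax": 0,"ay": 0,"az": -0.8},{"tx": 0,"ty": 0,"tz": 0,"ax": 0,"ay": 0,"az": -0.83},{"tx": -0.0051,"ty": 0.0453,"tz": 0,"ax": 0,"ay": 0,"az": 0},{"tx": -0.0051,"ty": 0.0453,"tz": 0,"ax": 0,"ay": 0,"az": 0},{"tx": -0.0051,"ty": 0.0453,"tz": 0,"ax": 0,"ay": 0,"az": 0},{"tx": -0.0051,"ty": 0.0453,"tz": 0,"ax": 0,"ay": 0,"az": 0},{"tx": -0.0051,"ty": 0.0453,"tz": 0,"ax": 0,"ay": 0,"az": 0},{"tx": -0.0051,"ty": 0.0453,"tz": 0,"ax": 0,"ay": 0,"az": 0},{"tx": -0.0051,"ty": 0.0453,"tz": 0,"ax": 0,"ay": 0,"az": 0},{"tx": -0.0051,"ty": 0.0453,"tz": 0,"ax": 0,"ay": 0,"az": 0},{"tx": -0.0051,"ty": 0.0453,"tz": 0,"ax": 0,"ay": 0,"az": 0},{"tx": -0.0051,"ty": 0.0453,"tz": 0,"ax": 0,"ay": 0,"az": 0},{"tx": -0.0051,"ty": 0.0453,"tz": 0,"ax": 0,"ay": 0,"az": 0},{"tx": -0.0051,"ty": 0.0453,"tz": 0,"ax": 0,"ay": 0,"az": 0},{"tx": -0.0051,"ty": 0.0453,"tz": 0,"ax": 0,"ay": 0,"az": 0},{"tx": -0.0051,"ty": 0.0453,"tz": 0,"ax": 0,"ay": 0,"az": 0},{"tx": 0,"ty": 0,"tz": 0,"ax": 0,"ay": 0,"az": 0},{"tx": 0,"ty": 0,"tz": 0,"ax": 0,"ay": 0,"az": 0}]}}

```text
clock: 26.45
tcp_pos: [0.5122, 0.2786, 0.132]
orientation: [-0.001, -0.041, 0.999, -0.001]
ft_force: [-0.5, 0.5, -0.7]
grip_width: 0.0519
gripper_force: 0.0
```

Run:
```python
from h import *
goto(dock(-.005,-.032,.007),184.6)
```

```text
t 26.45 tcp [0.5122 0.2786 0.132 ] yaw -175.28 tiltz [-0.0022 -0.0018] w 0.0519 F [-0.5  0.5 -0.7] gf 0.0 j [ 0.4   0.17  1.35 -0.    1.62 -1.25]
tool shift [-0.0053 -0.0041  0.125 ] n 2.5
az units 0.02 or full 0.02
```

Emit:
{"fn": "servo_tool", "kwargs": {"moves": [{"tx": -0.0053,"ty": -0.005,"tz": 0.025,"ax": 0,"ay": 0,"az": 0},{"tx": 0,"ty": 0,"tz": 0.03,"ax": 0,"ay": 0,"az": 0},{"tx": 0,"ty": 0,"tz": 0.025,"ax": 0,"ay": 0,"az": 0},{"tx": 0,"ty": 0,"tz": 0.02,"ax": 0,"ay": 0,"az": 0},{"tx": 0,"ty": 0,"tz": 0.015,"ax": 0,"ay": 0,"az": 0},{"tx": 0,"ty": 0,"tz": 0.01,"ax": 0,"ay": 0,"az": 0},{"tx": 0,"ty": 0,"tz": 0,"ax": 0,"ay": 0,"az": 0}]}}

```text
clock: 27.15
tcp_pos: [0.5179, 0.2724, 0.007]
orientation: [-0.001, -0.04, 0.999, -0.001]
ft_force: [0.5, 0.2, 0.8]
grip_width: 0.0518
gripper_force: 0.0
```

Emit:
{"fn": "servo_tool", "kwargs": {"moves": [{"tx": 0,"ty": 0,"tz": 0,"ax": 0,"ay": 0,"az": 0},{"tx": 0,"ty": 0,"tz": 0,"ax": 0,"ay": 0,"az": 0},{"tx": 0,"ty": 0,"tz": 0,"ax": 0,"ay": 0,"az": 0},{"tx": 0,"ty": 0,"tz": 0,"ax": 0,"ay": 0,"az": 0},{"tx": 0,"ty": 0,"tz": 0,"ax": 0,"ay": 0,"az": 0}], "gripper": 0.0}}

```text
clock: 27.65
tcp_pos: [0.5199, 0.2744, 0.0101]
orientation: [0.001, -0.04, 0.999, 0.001]
ft_force: [-0.8, 0.9, 3.9]
grip_width: 0.0356
gripper_force: 45.0
```

Emit:
{"fn": "servo_tool", "kwargs": {"moves": [{"tx": 0,"ty": 0,"tz": -0.001,"ax": 0,"ay": 0,"az": 0},{"tx": 0.009,"ty": 0,"tz": 0,"ax": 0,"ay": 0,"az": 0},{"tx": 0.009,"ty": 0,"tz": 0,"ax": 0,"ay": 0,"az": 0},{"tx": 0.009,"ty": 0,"tz": 0,"ax": 0,"ay": 0,"az": 0},{"tx": 0.009,"ty": 0,"tz": 0,"ax": 0,"ay": 0,"az": 0},{"tx": 0,"ty": 0,"tz": 0,"ax": 0,"ay": 0,"az": 0},{"tx": 0,"ty": 0,"tz": -0.025,"ax": 0,"ay": 0,"az": 0},{"tx": 0,"ty": 0,"tz": -0.035,"ax": 0,"ay": 0,"az": 0},{"tx": 0,"ty": 0,"tz": -0.035,"ax": 0,"ay": 0,"az": 0},{"tx": 0,"ty": 0,"tz": -0.03,"ax": 0,"ay": 0,"az": 0},{"tx": 0,"ty": 0,"tz": 0,"ax": 0,"ay": 0,"az": 0}]}}

```text
clock: 28.75
tcp_pos: [0.4837, 0.2716, 0.1377]
orientation: [0.002, -0.04, 0.999, 0.001]
ft_force: [-0.2, 0.4, -1.3]
grip_width: 0.0359
gripper_force: 45.0
```

Emit:
{"fn": "servo_tool", "kwargs": {"moves": [{"tx": 0.0025,"ty": -0.0433,"tz": 0,"ax": 0,"ay": 0,"az": 0},{"tx": 0.0025,"ty": -0.0433,"tz": 0,"ax": 0,"ay": 0,"az": 0},{"tx": 0.0025,"ty": -0.0433,"tz": 0,"ax": 0,"ay": 0,"az": 0},{"tx": 0.0025,"ty": -0.0433,"tz": 0,"ax": 0,"ay": 0,"az": 0},{"tx": 0.0025,"ty": -0.0433,"tz": 0,"ax": 0,"ay": 0,"az": 0},{"tx": 0.0025,"ty": -0.0433,"tz": 0,"ax": 0,"ay": 0,"az": 0},{"tx": 0.0025,"ty": -0.0433,"tz": 0,"ax": 0,"ay": 0,"az": 0},{"tx": 0.0025,"ty": -0.0433,"tz": 0,"ax": 0,"ay": 0,"az": 0},{"tx": 0.0025,"ty": -0.0433,"tz": 0,"ax": 0,"ay": 0,"az": 0},{"tx": 0.0025,"ty": -0.0433,"tz": 0,"ax": 0,"ay": 0,"az": 0},{"tx": 0.0025,"ty": -0.0433,"tz": 0,"ax": 0,"ay": 0,"az": 0},{"tx": 0.0025,"ty": -0.0433,"tz": 0,"ax": 0,"ay": 0,"az": 0},{"tx": 0.0025,"ty": -0.0433,"tz": 0,"ax": 0,"ay": 0,"az": 0},{"tx": 0,"ty": 0,"tz": 0,"ax": 0,"ay": 0,"az": 0.84},{"tx": 0,"ty": 0,"tz": 0,"ax": 0,"ay": 0,"az": 0.84},{"tx": 0,"ty": 0,"tz": 0,"ax": 0,"ay": 0,"az": 0},{"tx": 0,"ty": 0,"tz": 0,"ax": 0,"ay": 0,"az": 0}]}}

```text
clock: 30.45
tcp_pos: [0.4943, -0.2917, 0.1317]
orientation: [-0.002, 0.047, 0.999, 0.002]
ft_force: [-0.1, -0.3, -2.0]
grip_width: 0.0354
gripper_force: 45.0
```

Run:
```python
from h import *
goto(tray(-.003,-.0015,.005),174.7)
st=r.get_state(); im,C=snap('wrist','w10')
for s,p,bb in blobs(im,'green',60)[0]: print(p,(onz(C,*p,st['tcp_pos'][2]+.047)-st['tcp_pos']).round(4))
for s,p,bb in blobs(im,'red',1000)[0]: print('red',p)
```

```text
t 30.45 tcp [ 0.4943 -0.2917  0.1317] yaw 174.63 tiltz [-0.0043  0.0034] w 0.0354 F [-0.1 -0.3 -2. ] gf 45.0 j [-0.63  0.16  1.37  0.    1.62 -2.11]
tool shift [-0.0057 -0.0005  0.1266] n 2.5
az units -0.01 or full -0.01
[231.4 196.3] [-0.0544 -0.0356  0.047 ]
[314.8 226.3] [-0.0362  0.0016  0.047 ]
[232.6 267. ] [-0.0198 -0.0404  0.047 ]
[314.8 343.1] [ 0.0266 -0.0044  0.047 ]
red [586.2 199.3]
```

Emit:
{"fn": "servo_tool", "kwargs": {"moves": [{"tx": -0.0057,"ty": 0,"tz": 0.02,"ax": 0,"ay": 0,"az": 0},{"tx": 0,"ty": 0,"tz": 0.03,"ax": 0,"ay": 0,"az": 0},{"tx": 0,"ty": 0,"tz": 0.025,"ax": 0,"ay": 0,"az": 0},{"tx": 0,"ty": 0,"tz": 0.02,"ax": 0,"ay": 0,"az": 0},{"tx": 0,"ty": 0,"tz": 0.015,"ax": 0,"ay": 0,"az": 0},{"tx": 0,"ty": 0,"tz": 0,"ax": 0,"ay": 0,"az": 0},{"tx": 0,"ty": 0,"tz": 0,"ax": 0,"ay": 0,"az": 0}]}}

```text
clock: 31.2
tcp_pos: [0.5015, -0.2933, 0.0249]
orientation: [0.0, 0.047, 0.999, -0.0]
ft_force: [0.6, 0.4, -3.1]
grip_width: 0.0355
gripper_force: 45.0
```

Run:
```python
from h import *
goto(tray(-.003,-.0015,.005),174.7)
```

```text
t 31.2 tcp [ 0.5015 -0.2933  0.0249] yaw 174.56 tiltz [ 0.0001 -0.0002] w 0.0355 F [ 0.6  0.4 -3.1] gf 45.0 j [-0.63  0.23  1.51 -0.    1.41 -2.1 ]
tool shift [0.0022 0.0009 0.0199] n 0.4
az units -0.02 or full -0.02
```

Emit:
{"fn": "servo_tool", "kwargs": {"moves": [{"tx": 0.001,"ty": 0,"tz": 0.008,"ax": 0,"ay": 0,"az": 0},{"tx": 0,"ty": 0,"tz": 0.006,"ax": 0,"ay": 0,"az": 0},{"tx": 0,"ty": 0,"tz": 0.005,"ax": 0,"ay": 0,"az": 0},{"tx": 0,"ty": 0,"tz": 0.002,"ax": 0,"ay": 0,"az": 0},{"tx": 0,"ty": 0,"tz": 0,"ax": 0,"ay": 0,"az": 0},{"tx": 0,"ty": 0,"tz": 0,"ax": 0,"ay": 0,"az": 0}]}}

```text
clock: 31.8
tcp_pos: [0.5004, -0.2932, 0.0049]
orientation: [0.0, 0.048, 0.999, 0.0]
ft_force: [-2.6, 2.7, 5.5]
grip_width: 0.0356
gripper_force: 45.0
```

Emit:
{"fn": "servo_tool", "kwargs": {"moves": [{"tx": 0,"ty": 0,"tz": 0,"ax": 0,"ay": 0,"az": 0},{"tx": 0,"ty": 0,"tz": 0,"ax": 0,"ay": 0,"az": 0},{"tx": 0,"ty": 0,"tz": -0.03,"ax": 0,"ay": 0,"az": 0},{"tx": 0,"ty": 0,"tz": -0.05,"ax": 0,"ay": 0,"az": -0.8},{"tx": 0,"ty": 0,"tz": -0.05,"ax": 0,"ay": 0,"az": -0.87}], "gripper": 0.052}}

```text
clock: 32.3
tcp_pos: [0.4998, -0.2931, 0.1336]
orientation: [-0.001, -0.041, 0.999, 0.001]
ft_force: [0.5, -0.5, 0.5]
grip_width: 0.0522
gripper_force: 0.0
```

Emit:
{"fn": "servo_tool", "kwargs": {"moves": [{"tx": -0.005,"ty": 0.0446,"tz": 0,"ax": 0,"ay": 0,"az": 0},{"tx": -0.005,"ty": 0.0446,"tz": 0,"ax": 0,"ay": 0,"az": 0},{"tx": -0.005,"ty": 0.0446,"tz": 0,"ax": 0,"ay": 0,"az": 0},{"tx": -0.005,"ty": 0.0446,"tz": 0,"ax": 0,"ay": 0,"az": 0},{"tx": -0.005,"ty": 0.0446,"tz": 0,"ax": 0,"ay": 0,"az": 0},{"tx": -0.005,"ty": 0.0446,"tz": 0,"ax": 0,"ay": 0,"az": 0},{"tx": -0.005,"ty": 0.0446,"tz": 0,"ax": 0,"ay": 0,"az": 0},{"tx": -0.005,"ty": 0.0446,"tz": 0,"ax": 0,"ay": 0,"az": 0},{"tx": -0.005,"ty": 0.0446,"tz": 0,"ax": 0,"ay": 0,"az": 0},{"tx": -0.005,"ty": 0.0446,"tz": 0,"ax": 0,"ay": 0,"az": 0},{"tx": -0.005,"ty": 0.0446,"tz": 0,"ax": 0,"ay": 0,"az": 0},{"tx": -0.005,"ty": 0.0446,"tz": 0,"ax": 0,"ay": 0,"az": 0},{"tx": -0.005,"ty": 0.0446,"tz": 0,"ax": 0,"ay": 0,"az": 0},{"tx": -0.005,"ty": 0.0446,"tz": 0,"ax": 0,"ay": 0,"az": 0},{"tx": 0,"ty": 0,"tz": 0,"ax": 0,"ay": 0,"az": 0},{"tx": 0,"ty": 0,"tz": 0,"ax": 0,"ay": 0,"az": 0}]}}

```text
clock: 33.9
tcp_pos: [0.5206, 0.3352, 0.1327]
orientation: [-0.0, -0.041, 0.999, -0.001]
ft_force: [-0.2, -0.3, -0.5]
grip_width: 0.0522
gripper_force: 0.0
```

Run:
```python
from h import *
goto(dock(-.004,.031,.007),184.6)
```

```text
t 33.9 tcp [0.5206 0.3352 0.1327] yaw -175.35 tiltz [-0.0004 -0.0012] w 0.0522 F [-0.2 -0.3 -0.5] gf 0.0 j [ 0.48  0.25  1.26 -0.    1.63 -1.17]
tool shift [0.0068 0.0031 0.1257] n 2.5
az units 0.01 or full 0.01
```

Emit:
{"fn": "servo_tool", "kwargs": {"moves": [{"tx": 0.0068,"ty": 0.003,"tz": 0.025,"ax": 0,"ay": 0,"az": 0},{"tx": 0,"ty": 0,"tz": 0.03,"ax": 0,"ay": 0,"az": 0},{"tx": 0,"ty": 0,"tz": 0.025,"ax": 0,"ay": 0,"az": 0},{"tx": 0,"ty": 0,"tz": 0.02,"ax": 0,"ay": 0,"az": 0},{"tx": 0,"ty": 0,"tz": 0.015,"ax": 0,"ay": 0,"az": 0},{"tx": 0,"ty": 0,"tz": 0.01,"ax": 0,"ay": 0,"az": 0},{"tx": 0,"ty": 0,"tz": 0,"ax": 0,"ay": 0,"az": 0}]}}

```text
clock: 34.6
tcp_pos: [0.5131, 0.3358, 0.0071]
orientation: [-0.001, -0.039, 0.999, -0.001]
ft_force: [-0.8, 0.1, 0.2]
grip_width: 0.0524
gripper_force: 0.0
```

Emit:
{"fn": "servo_tool", "kwargs": {"moves": [{"tx": 0,"ty": 0,"tz": 0,"ax": 0,"ay": 0,"az": 0},{"tx": 0,"ty": 0,"tz": 0,"ax": 0,"ay": 0,"az": 0},{"tx": 0,"ty": 0,"tz": 0,"ax": 0,"ay": 0,"az": 0},{"tx": 0,"ty": 0,"tz": 0,"ax": 0,"ay": 0,"az": 0},{"tx": 0,"ty": 0,"tz": 0,"ax": 0,"ay": 0,"az": 0}], "gripper": 0.0}}

```text
clock: 35.1
tcp_pos: [0.5147, 0.3382, 0.0102]
orientation: [0.001, -0.04, 0.999, 0.001]
ft_force: [0.8, 2.1, 3.8]
grip_width: 0.0352
gripper_force: 45.0
```

Emit:
{"fn": "servo_tool", "kwargs": {"moves": [{"tx": 0,"ty": 0,"tz": -0.001,"ax": 0,"ay": 0,"az": 0},{"tx": 0.009,"ty": 0,"tz": 0,"ax": 0,"ay": 0,"az": 0},{"tx": 0.009,"ty": 0,"tz": 0,"ax": 0,"ay": 0,"az": 0},{"tx": 0.009,"ty": 0,"tz": 0,"ax": 0,"ay": 0,"az": 0},{"tx": 0.009,"ty": 0,"tz": 0,"ax": 0,"ay": 0,"az": 0},{"tx": 0,"ty": 0,"tz": 0,"ax": 0,"ay": 0,"az": 0},{"tx": 0,"ty": 0,"tz": -0.025,"ax": 0,"ay": 0,"az": 0},{"tx": 0,"ty": 0,"tz": -0.035,"ax": 0,"ay": 0,"az": 0},{"tx": 0,"ty": 0,"tz": -0.035,"ax": 0,"ay": 0,"az": 0},{"tx": 0,"ty": 0,"tz": -0.03,"ax": 0,"ay": 0,"az": 0},{"tx": 0,"ty": 0,"tz": 0,"ax": 0,"ay": 0,"az": 0}]}}

```text
clock: 36.2
tcp_pos: [0.4779, 0.3352, 0.1376]
orientation: [0.001, -0.04, 0.999, 0.001]
ft_force: [1.4, -0.4, -2.8]
grip_width: 0.0356
gripper_force: 45.0
```

Emit:
{"fn": "servo_tool", "kwargs": {"moves": [{"tx": 0.001,"ty": -0.0432,"tz": 0,"ax": 0,"ay": 0,"az": 0},{"tx": 0.001,"ty": -0.0432,"tz": 0,"ax": 0,"ay": 0,"az": 0},{"tx": 0.001,"ty": -0.0432,"tz": 0,"ax": 0,"ay": 0,"az": 0},{"tx": 0.001,"ty": -0.0432,"tz": 0,"ax": 0,"ay": 0,"az": 0},{"tx": 0.001,"ty": -0.0432,"tz": 0,"ax": 0,"ay": 0,"az": 0},{"tx": 0.001,"ty": -0.0432,"tz": 0,"ax": 0,"ay": 0,"az": 0},{"tx": 0.001,"ty": -0.0432,"tz": 0,"ax": 0,"ay": 0,"az": 0},{"tx": 0.001,"ty": -0.0432,"tz": 0,"ax": 0,"ay": 0,"az": 0},{"tx": 0.001,"ty": -0.0432,"tz": 0,"ax": 0,"ay": 0,"az": 0},{"tx": 0.001,"ty": -0.0432,"tz": 0,"ax": 0,"ay": 0,"az": 0},{"tx": 0.001,"ty": -0.0432,"tz": 0,"ax": 0,"ay": 0,"az": 0},{"tx": 0.001,"ty": -0.0432,"tz": 0,"ax": 0,"ay": 0,"az": 0},{"tx": 0.001,"ty": -0.0432,"tz": 0,"ax": 0,"ay": 0,"az": 0},{"tx": 0,"ty": 0,"tz": 0,"ax": 0,"ay": 0,"az": 0.82},{"tx": 0,"ty": 0,"tz": 0,"ax": 0,"ay": 0,"az": 0.82},{"tx": 0,"ty": 0,"tz": 0,"ax": 0,"ay": 0,"az": 0},{"tx": 0,"ty": 0,"tz": 0,"ax": 0,"ay": 0,"az": 0}]}}

```text
clock: 37.9
tcp_pos: [0.5076, -0.2253, 0.1315]
orientation: [-0.003, 0.045, 0.999, 0.001]
ft_force: [-0.4, -1.3, -3.1]
grip_width: 0.0356
gripper_force: 45.0
```

Run:
```python
from h import *
goto(tray(-.003,.0645,.025),174.7)
```

```text
t 37.9 tcp [ 0.5076 -0.2253  0.1315] yaw 174.82 tiltz [-0.005   0.0032] w 0.0356 F [-0.4 -1.3 -3.1] gf 45.0 j [-0.52  0.12  1.42  0.    1.61 -2.  ]
tool shift [ 0.0015 -0.0017  0.1065] n 2.1
az units 0.02 or full 0.02
```

Emit:
{"fn": "servo_tool", "kwargs": {"moves": [{"tx": 0.003,"ty": 0,"tz": 0.02,"ax": 0,"ay": 0,"az": 0},{"tx": 0,"ty": 0,"tz": 0.025,"ax": 0,"ay": 0,"az": 0},{"tx": 0,"ty": 0,"tz": 0.025,"ax": 0,"ay": 0,"az": 0},{"tx": 0,"ty": 0,"tz": 0.02,"ax": 0,"ay": 0,"az": 0},{"tx": 0,"ty": 0,"tz": 0.015,"ax": 0,"ay": 0,"az": 0},{"tx": 0,"ty": 0,"tz": 0,"ax": 0,"ay": 0,"az": 0},{"tx": 0,"ty": 0,"tz": 0,"ax": 0,"ay": 0,"az": 0}]}}

```text
clock: 38.6
tcp_pos: [0.5063, -0.226, 0.0296]
orientation: [-0.0, 0.046, 0.999, 0.0]
ft_force: [0.6, 0.4, -2.5]
grip_width: 0.0353
gripper_force: 45.0
```

Run:
```python
from h import *
goto(tray(-.003,.0645,.005),174.7)
```

```text
t 38.6 tcp [ 0.5063 -0.226   0.0296] yaw 174.75 tiltz [-0.0002  0.0001] w 0.0353 F [ 0.6  0.4 -2.5] gf 45.0 j [-0.52  0.17  1.57  0.    1.41 -2.  ]
tool shift [ 0.0008 -0.0005  0.0246] n 0.5
az units 0.01 or full 0.01
```

Emit:
{"fn": "servo_tool", "kwargs": {"moves": [{"tx": 0.001,"ty": -0.0005,"tz": 0.01,"ax": 0,"ay": 0,"az": 0},{"tx": 0,"ty": 0,"tz": 0.008,"ax": 0,"ay": 0,"az": 0},{"tx": 0,"ty": 0,"tz": 0.005,"ax": 0,"ay": 0,"az": 0},{"tx": 0,"ty": 0,"tz": 0.002,"ax": 0,"ay": 0,"az": 0},{"tx": 0,"ty": 0,"tz": 0,"ax": 0,"ay": 0,"az": 0},{"tx": 0,"ty": 0,"tz": 0,"ax": 0,"ay": 0,"az": 0}]}}

```text
clock: 39.2
tcp_pos: [0.5051, -0.2267, 0.0051]
orientation: [-0.0, 0.046, 0.999, -0.0]
ft_force: [-3.3, 1.3, 2.3]
grip_width: 0.0358
gripper_force: 45.0
```

Emit:
{"fn": "servo_tool", "kwargs": {"moves": [{"tx": 0,"ty": 0,"tz": 0,"ax": 0,"ay": 0,"az": 0},{"tx": 0,"ty": 0,"tz": 0,"ax": 0,"ay": 0,"az": 0},{"tx": 0,"ty": 0,"tz": -0.03,"ax": 0,"ay": 0,"az": 0},{"tx": 0,"ty": 0,"tz": -0.05,"ax": 0,"ay": 0,"az": -0.8},{"tx": 0,"ty": 0,"tz": -0.05,"ax": 0,"ay": 0,"az": -0.85}], "gripper": 0.052}}

```text
clock: 39.7
tcp_pos: [0.5049, -0.2265, 0.1352]
orientation: [-0.001, -0.042, 0.999, 0.0]
ft_force: [0.7, -0.7, 0.9]
grip_width: 0.0516
gripper_force: 0.0
```

Emit:
{"fn": "servo_tool", "kwargs": {"moves": [{"tx": -0.0038,"ty": 0.0447,"tz": 0,"ax": 0,"ay": 0,"az": 0},{"tx": -0.0038,"ty": 0.0447,"tz": 0,"ax": 0,"ay": 0,"az": 0},{"tx": -0.0038,"ty": 0.0447,"tz": 0,"ax": 0,"ay": 0,"az": 0},{"tx": -0.0038,"ty": 0.0447,"tz": 0,"ax": 0,"ay": 0,"az": 0},{"tx": -0.0038,"ty": 0.0447,"tz": 0,"ax": 0,"ay": 0,"az": 0},{"tx": -0.0038,"ty": 0.0447,"tz": 0,"ax": 0,"ay": 0,"az": 0},{"tx": -0.0038,"ty": 0.0447,"tz": 0,"ax": 0,"ay": 0,"az": 0},{"tx": -0.0038,"ty": 0.0447,"tz": 0,"ax": 0,"ay": 0,"az": 0},{"tx": -0.0038,"ty": 0.0447,"tz": 0,"ax": 0,"ay": 0,"az": 0},{"tx": -0.0038,"ty": 0.0447,"tz": 0,"ax": 0,"ay": 0,"az": 0},{"tx": -0.0038,"ty": 0.0447,"tz": 0,"ax": 0,"ay": 0,"az": 0},{"tx": -0.0038,"ty": 0.0447,"tz": 0,"ax": 0,"ay": 0,"az": 0},{"tx": -0.0038,"ty": 0.0447,"tz": 0,"ax": 0,"ay": 0,"az": 0},{"tx": -0.0038,"ty": 0.0447,"tz": 0,"ax": 0,"ay": 0,"az": 0},{"tx": 0,"ty": 0,"tz": 0,"ax": 0,"ay": 0,"az": 0},{"tx": 0,"ty": 0,"tz": 0,"ax": 0,"ay": 0,"az": 0}]}}

```text
clock: 41.3
tcp_pos: [0.508, 0.4021, 0.1339]
orientation: [-0.0, -0.041, 0.999, -0.0]
ft_force: [0.6, -0.4, 0.9]
grip_width: 0.0521
gripper_force: 0.0
```

Run:
```python
from h import *
goto(dock(-.004,.095,.007),184.6)
im,C=snap('wrist','w11')
for c in('red','green'):
  for s,p,bb in blobs(im,c,100)[0]: print(c,p,s,((onz(C,*p,.054)-DO)[:2]@np.c_[DX[:2],DY[:2]]).round(4))
```

```text
t 41.3 tcp [0.508  0.4021 0.1339] yaw -175.3 tiltz [ 0.     -0.0008] w 0.0521 F [ 0.6 -0.4  0.9] gf 0.0 j [ 0.58  0.32  1.18 -0.    1.65 -1.07]
tool shift [-0.0003 -0.0006  0.1269] n 2.5
az units 0.02 or full 0.02
red [ 13.  190.3] 3531 [-0.0495 -0.2174]
red [315.9 188.5] 611 [-0.0402  0.0949]
red [316.3 261.6] 688 [0.0216 0.0953]
green [455.4 126.2] 2748 [-0.0943  0.2092]
green [512.3 162.3] 468 [-0.0675  0.2659]
```

Emit:
{"fn": "servo_tool", "kwargs": {"moves": [{"tx": 0,"ty": -0.0005,"tz": 0.025,"ax": 0,"ay": 0,"az": 0},{"tx": 0,"ty": 0,"tz": 0.03,"ax": 0,"ay": 0,"az": 0},{"tx": 0,"ty": 0,"tz": 0.025,"ax": 0,"ay": 0,"az": 0},{"tx": 0,"ty": 0,"tz": 0.02,"ax": 0,"ay": 0,"az": 0},{"tx": 0,"ty": 0,"tz": 0.015,"ax": 0,"ay": 0,"az": 0},{"tx": 0,"ty": 0,"tz": 0.011,"ax": 0,"ay": 0,"az": 0},{"tx": 0,"ty": 0,"tz": 0,"ax": 0,"ay": 0,"az": 0}]}}

```text
clock: 42.05
tcp_pos: [0.5076, 0.3995, 0.0071]
orientation: [-0.001, -0.04, 0.999, -0.001]
ft_force: [-0.3, -0.6, -0.9]
grip_width: 0.0522
gripper_force: 0.0
```

Emit:
{"fn": "servo_tool", "kwargs": {"moves": [{"tx": 0,"ty": 0,"tz": 0,"ax": 0,"ay": 0,"az": 0},{"tx": 0,"ty": 0,"tz": 0,"ax": 0,"ay": 0,"az": 0},{"tx": 0,"ty": 0,"tz": 0,"ax": 0,"ay": 0,"az": 0},{"tx": 0,"ty": 0,"tz": 0,"ax": 0,"ay": 0,"az": 0},{"tx": 0,"ty": 0,"tz": 0,"ax": 0,"ay": 0,"az": 0}], "gripper": 0.0}}

```text
clock: 42.55
tcp_pos: [0.5091, 0.4026, 0.0106]
orientation: [0.002, -0.04, 0.999, 0.002]
ft_force: [-0.5, 3.0, 5.2]
grip_width: 0.0352
gripper_force: 45.0
```

Emit:
{"fn": "servo_tool", "kwargs": {"moves": [{"tx": 0,"ty": 0,"tz": -0.001,"ax": 0,"ay": 0,"az": 0},{"tx": 0.009,"ty": 0,"tz": 0,"ax": 0,"ay": 0,"az": 0},{"tx": 0.009,"ty": 0,"tz": 0,"ax": 0,"ay": 0,"az": 0},{"tx": 0.009,"ty": 0,"tz": 0,"ax": 0,"ay": 0,"az": 0},{"tx": 0.009,"ty": 0,"tz": 0,"ax": 0,"ay": 0,"az": 0},{"tx": 0,"ty": 0,"tz": 0,"ax": 0,"ay": 0,"az": 0},{"tx": 0,"ty": 0,"tz": -0.025,"ax": 0,"ay": 0,"az": 0},{"tx": 0,"ty": 0,"tz": -0.035,"ax": 0,"ay": 0,"az": 0},{"tx": 0,"ty": 0,"tz": -0.035,"ax": 0,"ay": 0,"az": 0},{"tx": 0,"ty": 0,"tz": -0.03,"ax": 0,"ay": 0,"az": 0},{"tx": 0,"ty": 0,"tz": 0,"ax": 0,"ay": 0,"az": 0}]}}

```text
clock: 43.65
tcp_pos: [0.4722, 0.3983, 0.1375]
orientation: [0.001, -0.04, 0.999, 0.001]
ft_force: [0.1, -0.2, -2.5]
grip_width: 0.0357
gripper_force: 45.0
```

Emit:
{"fn": "servo_tool", "kwargs": {"moves": [{"tx": 0.0015,"ty": -0.0437,"tz": 0,"ax": 0,"ay": 0,"az": 0},{"tx": 0.0015,"ty": -0.0437,"tz": 0,"ax": 0,"ay": 0,"az": 0},{"tx": 0.0015,"ty": -0.0437,"tz": 0,"ax": 0,"ay": 0,"az": 0},{"tx": 0.0015,"ty": -0.0437,"tz": 0,"ax": 0,"ay": 0,"az": 0},{"tx": 0.0015,"ty": -0.0437,"tz": 0,"ax": 0,"ay": 0,"az": 0},{"tx": 0.0015,"ty": -0.0437,"tz": 0,"ax": 0,"ay": 0,"az": 0},{"tx": 0.0015,"ty": -0.0437,"tz": 0,"ax": 0,"ay": 0,"az": 0},{"tx": 0.0015,"ty": -0.0437,"tz": 0,"ax": 0,"ay": 0,"az": 0},{"tx": 0.0015,"ty": -0.0437,"tz": 0,"ax": 0,"ay": 0,"az": 0},{"tx": 0,"ty": 0,"tz": 0,"ax": 0,"ay": 0,"az": 0.6},{"tx": 0,"ty": 0,"tz": 0,"ax": 0,"ay": 0,"az": 0.57},{"tx": 0,"ty": 0,"tz": 0,"ax": 0,"ay": 0,"az": 0},{"tx": 0,"ty": 0,"tz": 0,"ax": 0,"ay": 0,"az": 0}]}}

```text
clock: 44.95
tcp_pos: [0.4881, 0.0052, 0.1316]
orientation: [-0.003, 0.02, 1.0, 0.0]
ft_force: [1.0, -0.3, -2.5]
grip_width: 0.0354
gripper_force: 45.0
```

Run:
```python
from h import *
goto([.4885,.005,.005],177.6)
im,C=snap('wrist','w12')
cv2.imwrite('pics/w12s.png',im[100:340,:,::-1])
a=im.astype(int); red=(a[:,:,0]>90)&(a[:,:,1]<50)&(a[:,:,2]<50)
for row in(170,200,230): 
    xs=np.where(red[row])[0]; print(row,xs.min(),xs.max(),[onz(C,u,row,.045)[:2].round(4) for u in(xs.min(),xs.max())])
for col in(270,360):
    ys=np.where(red[:,col])[0]; print(col,ys.min(),onz(C,col,ys.min(),.045)[:2].round(4))
```

```text
t 44.95 tcp [0.4881 0.0052 0.1316] yaw 177.66 tiltz [-0.0059  0.0006] w 0.0354 F [ 1.  -0.3 -2.5] gf 45.0 j [-0.11 -0.03  1.57 -0.    1.61 -1.64]
tool shift [-0.0011 -0.0002  0.1266] n 2.5
az units 0.01 or full 0.01
170 255 379 [array([ 0.4351, -0.0432]), array([0.4394, 0.0583])]
200 259 377 [array([ 0.4603, -0.0416]), array([0.4644, 0.0563])]
230 260 377 [array([ 0.4859, -0.0427]), array([0.4901, 0.0562])]
270 146 [ 0.4162 -0.0296]
360 145 [0.4185 0.0431]
```

View pics/w12s.png

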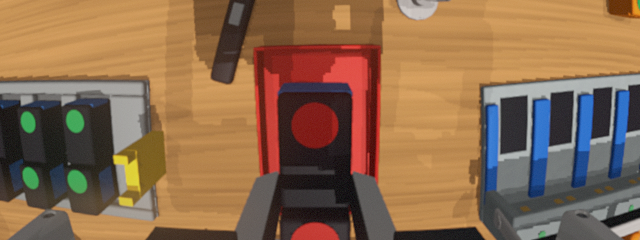

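Bin centre is at about y=0.007 and the pack is within it. Packs sit in the tray on the left, and the dock is empty on the right. Lowering.

Emit:
{"fn": "servo_tool", "kwargs": {"moves": [{"tx": 0.001,"ty": 0.002,"tz": 0.025,"ax": 0,"ay": 0,"az": 0},{"tx": 0,"ty": 0,"tz": 0.03,"ax": 0,"ay": 0,"az": 0},{"tx": 0,"ty": 0,"tz": 0.025,"ax": 0,"ay": 0,"az": 0},{"tx": 0,"ty": 0,"tz": 0.02,"ax": 0,"ay": 0,"az": 0},{"tx": 0,"ty": 0,"tz": 0.015,"ax": 0,"ay": 0,"az": 0},{"tx": 0,"ty": 0,"tz": 0.008,"ax": 0,"ay": 0,"az": 0},{"tx": 0,"ty": 0,"tz": 0.005,"ax": 0,"ay": 0,"az": 0},{"tx": 0,"ty": 0,"tz": 0,"ax": 0,"ay": 0,"az": 0},{"tx": 0,"ty": 0,"tz": 0,"ax": 0,"ay": 0,"az": 0}]}}

```text
clock: 45.9
tcp_pos: [0.4901, 0.0069, 0.0073]
orientation: [0.001, 0.021, 1.0, -0.0]
ft_force: [-1.5, -0.7, -2.8]
grip_width: 0.0353
gripper_force: 45.0
```

Emit:
{"fn": "servo_tool", "kwargs": {"moves": [{"tx": 0,"ty": 0,"tz": 0.003,"ax": 0,"ay": 0,"az": 0},{"tx": 0,"ty": 0,"tz": 0.001,"ax": 0,"ay": 0,"az": 0},{"tx": 0,"ty": 0,"tz": 0,"ax": 0,"ay": 0,"az": 0}]}}

```text
clock: 46.2
tcp_pos: [0.49, 0.0068, 0.0035]
orientation: [0.001, 0.021, 1.0, -0.0]
ft_force: [-1.1, 0.0, 0.6]
grip_width: 0.0356
gripper_force: 45.0
```

Emit:
{"fn": "servo_tool", "kwargs": {"moves": [{"tx": 0,"ty": 0,"tz": 0,"ax": 0,"ay": 0,"az": 0},{"tx": 0,"ty": 0,"tz": 0,"ax": 0,"ay": 0,"az": 0},{"tx": 0,"ty": 0,"tz": -0.03,"ax": 0,"ay": 0,"az": 0},{"tx": 0,"ty": 0,"tz": -0.05,"ax": 0,"ay": 0,"az": 0},{"tx": 0,"ty": 0,"tz": -0.05,"ax": 0,"ay": 0,"az": 0},{"tx": 0,"ty": 0,"tz": -0.05,"ax": 0,"ay": 0,"az": 0},{"tx": -0.05,"ty": 0,"tz": 0,"ax": 0,"ay": 0,"az": 0},{"tx": -0.05,"ty": 0,"tz": 0,"ax": 0,"ay": 0,"az": 0},{"tx": -0.05,"ty": 0,"tz": 0,"ax": 0,"ay": 0,"az": 0},{"tx": 0,"ty": 0,"tz": 0,"ax": 0,"ay": 0,"az": 0}], "gripper": 0.05}}

```text
clock: 47.2
tcp_pos: [0.6431, -0.0001, 0.1757]
orientation: [-0.003, 0.021, 1.0, 0.0]
ft_force: [0.7, 0.1, -1.5]
grip_width: 0.0495
gripper_force: 0.0
```

Run:
```python
from h import *
pose()
im,C=snap('wrist','w13')
cv2.imwrite('pics/w13s.png',im[:,:,::-1])
for c in('red','green'):
  for s,p,bb in blobs(im,c,100)[0]: print(c,p,s,onz(C,*p,.05).round(4))
```

```text
t 47.2 tcp [ 6.431e-01 -1.000e-04  1.757e-01] yaw 177.56 tiltz [-0.007   0.0005] w 0.0495 F [ 0.7  0.1 -1.5] gf 0.0 j [-0.09  0.3   1.11 -0.    1.74 -1.62]
red [316.8  71.4] 10869 [0.505  0.0062 0.05  ]
red [315.8  18. ] 463 [0.4527 0.0076 0.05  ]
red [316.1  75.5] 630 [0.5088 0.0054 0.05  ]
green [90.2 64.4] 311 [ 0.4659 -0.2249  0.05  ]
green [43.8 75.2] 250 [ 0.4627 -0.2916  0.05  ]
green [ 5.4 83.4] 194 [ 0.4564 -0.3584  0.05  ]
green [ 83.  118.8] 388 [ 0.5223 -0.2368  0.05  ]
green [ 36.6 126.8] 310 [ 0.5192 -0.306   0.05  ]
green [  2.  131.2] 102 [ 0.5132 -0.3684  0.05  ]
```

View pics/w13s.png

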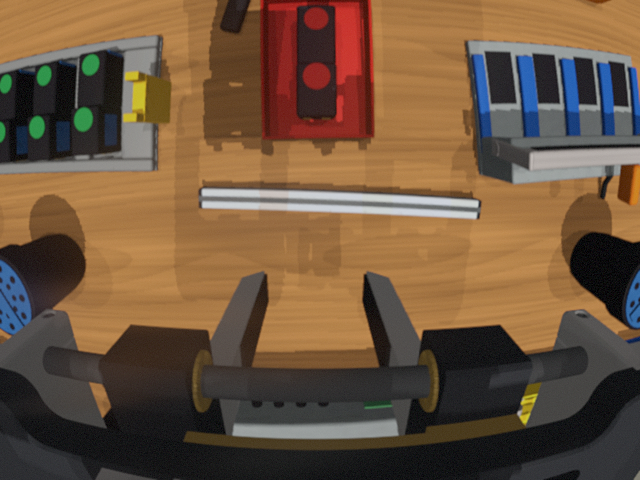

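The faulty pack lies flat in the bin at (316,60). The retainer runs from (200,197) to (480,209). Measuring it.

Run:
```python
from h import *
C=cam('wrist'); im=cv2.imread('pics/w13.png')
h=cv2.cvtColor(im,cv2.COLOR_BGR2HSV); m=cv2.inRange(h,(0,0,150),(180,60,255)); m[:175]=0;m[235:]=0;m[:,:180]=0;m[:,492:]=0
m=cv2.morphologyEx(m,cv2.MORPH_CLOSE,np.ones((7,7)))
c=max(cv2.findContours(m,0,2)[0],key=cv2.contourArea); b=cv2.minAreaRect(c); print(b)
bx=cv2.boxPoints(b); W=np.array([onz(C,*p,.02)[:2] for p in bx]); print(bx.round(0).tolist(),W.round(4).tolist(),W.mean(0))
P=np.array([onz(C,*p[0],.02)[:2] for p in c]); d=np.linalg.svd(P-P.mean(0))[2][0]; d*=np.sign(d[1]); t=P@d; s=P@np.array([d[1],-d[0]])
ang=np.degrees(np.arctan2(d[1],d[0])); cen=d*(t.min()+t.max())/2+np.array([d[1],-d[0]])*(s.min()+s.max())/2
print('angle',ang,'len',np.ptp(t),'wid',np.ptp(s),'centre',cen); goto([*cen,.10],ang)
```

```text
((339.7198791503906, 202.69923400878906), (276.2967529296875, 21.069660186767578), 2.228283643722534)
[[201.0, 208.0], [202.0, 187.0], [478.0, 198.0], [477.0, 219.0]] [[0.6288, -0.1206], [0.6066, -0.1174], [0.6294, 0.1764], [0.6528, 0.1767]] [0.629404   0.02877596]
angle 86.37290877270979 len 0.2959123101354578 wid 0.025191852846165208 centre [0.63076342 0.02838581]
t 47.25 tcp [6.405e-01 2.000e-04 1.775e-01] yaw 177.56 tiltz [-0.0071  0.0005] w 0.05 F [-0.8 -0.3  1. ] gf 0.0 j [-0.09  0.3   1.11 -0.    1.74 -1.62]
tool shift [0.0104 0.0277 0.0776] n 1.7
az units -14.8 or full 15.2
```

Emit:
{"fn": "servo_tool", "kwargs": {"moves": [{"tx": 0,"ty": 0,"tz": 0,"ax": 0,"ay": 0,"az": 1},{"tx": 0,"ty": 0,"tz": 0,"ax": 0,"ay": 0,"az": 1},{"tx": 0,"ty": 0,"tz": 0,"ax": 0,"ay": 0,"az": 1},{"tx": 0,"ty": 0,"tz": 0,"ax": 0,"ay": 0,"az": 1},{"tx": 0,"ty": 0,"tz": 0,"ax": 0,"ay": 0,"az": 1},{"tx": 0,"ty": 0,"tz": 0,"ax": 0,"ay": 0,"az": 1},{"tx": 0,"ty": 0,"tz": 0,"ax": 0,"ay": 0,"az": 1},{"tx": 0,"ty": 0,"tz": 0,"ax": 0,"ay": 0,"az": 1},{"tx": 0,"ty": 0,"tz": 0,"ax": 0,"ay": 0,"az": 1},{"tx": 0,"ty": 0,"tz": 0,"ax": 0,"ay": 0,"az": 1},{"tx": 0,"ty": 0,"tz": 0,"ax": 0,"ay": 0,"az": 1},{"tx": 0,"ty": 0,"tz": 0,"ax": 0,"ay": 0,"az": 1},{"tx": 0,"ty": 0,"tz": 0,"ax": 0,"ay": 0,"az": 1},{"tx": 0,"ty": 0,"tz": 0,"ax": 0,"ay": 0,"az": 1},{"tx": 0,"ty": 0,"tz": 0,"ax": 0,"ay": 0,"az": 1},{"tx": 0.0277,"ty": -0.0098,"tz": 0.03,"ax": 0,"ay": 0,"az": 0.2},{"tx": 0,"ty": 0,"tz": 0.04,"ax": 0,"ay": 0,"az": 0},{"tx": 0,"ty": 0,"tz": 0.04,"ax": 0,"ay": 0,"az": 0},{"tx": 0,"ty": 0,"tz": 0,"ax": 0,"ay": 0,"az": 0},{"tx": 0,"ty": 0,"tz": 0,"ax": 0,"ay": 0,"az": 0}]}}

```text
clock: 49.25
tcp_pos: [0.6299, 0.0287, 0.0738]
orientation: [0.0, 0.729, 0.684, 0.0]
ft_force: [-0.5, 1.1, 0.9]
grip_width: 0.05
gripper_force: 0.0
```

Run:
```python
from h import *
goto([.633,.0282,-.021],86.4)
im,C=snap('wrist','w14')
h=cv2.cvtColor(im,cv2.COLOR_RGB2HSV)
for row in(60,110,160,200):
    xs=np.where((h[row,220:420,1]<70)&(h[row,220:420,2]>120))[0]+220
    print(row,xs.min(),xs.max(),[onz(C,u,row,.02)[:2].round(4) for u in(xs.min(),xs.max())])
```

```text
t 49.25 tcp [0.6299 0.0287 0.0738] yaw 86.38 tiltz [ 0.0001 -0.0001] w 0.05 F [-0.5  1.1  0.9] gf 0.0 j [-0.04  0.3   1.31 -0.    1.53  0.02]
tool shift [-0.0003  0.0031  0.0948] n 1.9
az units -0.0 or full -0.0
60 310 339 [array([0.6343, 0.1601]), array([0.6549, 0.159 ])]
110 309 338 [array([0.6312, 0.1234]), array([0.6518, 0.1222])]
160 308 337 [array([0.6281, 0.0874]), array([0.649 , 0.0861])]
200 308 336 [array([0.6261, 0.0581]), array([0.6466, 0.0568])]
```

Emit:
{"fn": "servo_tool", "kwargs": {"moves": [{"tx": 0,"ty": 0.004,"tz": 0.02,"ax": 0,"ay": 0,"az": 0.16},{"tx": 0,"ty": 0,"tz": 0.025,"ax": 0,"ay": 0,"az": 0},{"tx": 0,"ty": 0,"tz": 0.02,"ax": 0,"ay": 0,"az": 0},{"tx": 0,"ty": 0,"tz": 0.015,"ax": 0,"ay": 0,"az": 0},{"tx": 0,"ty": 0,"tz": 0.008,"ax": 0,"ay": 0,"az": 0},{"tx": 0,"ty": 0,"tz": 0.004,"ax": 0,"ay": 0,"az": 0},{"tx": 0,"ty": 0,"tz": 0,"ax": 0,"ay": 0,"az": 0}]}}

```text
clock: 50.0
tcp_pos: [0.6352, 0.0283, -0.0187]
orientation: [0.0, 0.735, 0.678, 0.0]
ft_force: [-0.1, 0.1, 0.9]
grip_width: 0.0497
gripper_force: 0.0
```

Emit:
{"fn": "servo_tool", "kwargs": {"moves": [{"tx": 0,"ty": 0,"tz": 0,"ax": 0,"ay": 0,"az": 0},{"tx": 0,"ty": 0,"tz": 0,"ax": 0,"ay": 0,"az": 0},{"tx": 0,"ty": 0,"tz": 0,"ax": 0,"ay": 0,"az": 0},{"tx": 0,"ty": 0,"tz": 0,"ax": 0,"ay": 0,"az": 0},{"tx": 0,"ty": 0,"tz": 0,"ax": 0,"ay": 0,"az": 0},{"tx": 0,"ty": 0,"tz": 0,"ax": 0,"ay": 0,"az": 0}], "gripper": 0.0, "grip_force": 40}}

```text
clock: 50.6
tcp_pos: [0.6347, 0.0284, -0.0191]
orientation: [0.0, 0.735, 0.678, 0.0]
ft_force: [-0.0, 0.5, 1.3]
grip_width: 0.0193
gripper_force: 40.0
```

Emit:
{"fn": "servo_tool", "kwargs": {"moves": [{"tx": 0,"ty": 0,"tz": -0.02,"ax": 0,"ay": 0,"az": 0},{"tx": 0,"ty": 0,"tz": -0.04,"ax": 0,"ay": 0,"az": 0},{"tx": 0,"ty": 0,"tz": -0.045,"ax": 0,"ay": 0,"az": 0},{"tx": 0,"ty": 0,"tz": -0.045,"ax": 0,"ay": 0,"az": 0},{"tx": 0,"ty": 0,"tz": -0.03,"ax": 0,"ay": 0,"az": 0},{"tx": -0.02,"ty": -0.0065,"tz": 0,"ax": 0,"ay": 0,"az": 0},{"tx": -0.04,"ty": -0.013,"tz": 0,"ax": 0,"ay": 0,"az": 0},{"tx": -0.0415,"ty": -0.0133,"tz": 0,"ax": 0,"ay": 0,"az": 0},{"tx": -0.0415,"ty": -0.0133,"tz": 0,"ax": 0,"ay": 0,"az": 0},{"tx": -0.0415,"ty": -0.0133,"tz": 0,"ax": 0,"ay": 0,"az": 0},{"tx": -0.0415,"ty": -0.0133,"tz": 0,"ax": 0,"ay": 0,"az": 0},{"tx": -0.0415,"ty": -0.0133,"tz": 0,"ax": 0,"ay": 0,"az": 0.08},{"tx": -0.042,"ty": -0.0135,"tz": 0,"ax": 0,"ay": 0,"az": 0},{"tx": -0.021,"ty": -0.007,"tz": 0,"ax": 0,"ay": 0,"az": 0},{"tx": 0,"ty": 0,"tz": 0.02,"ax": 0,"ay": 0,"az": 0},{"tx": 0,"ty": 0,"tz": 0.02,"ax": 0,"ay": 0,"az": 0},{"tx": 0,"ty": 0,"tz": 0,"ax": 0,"ay": 0,"az": 0},{"tx": 0,"ty": 0,"tz": 0,"ax": 0,"ay": 0,"az": 0},{"tx": 0,"ty": 0,"tz": 0,"ax": 0,"ay": 0,"az": 0}]}}

```text
clock: 52.5
tcp_pos: [0.5023, -0.2925, 0.1218]
orientation: [0.001, 0.737, 0.675, 0.0]
ft_force: [-0.1, -0.8, -1.6]
grip_width: 0.0192
gripper_force: 40.0
```

Run:
```python
from h import *
goto([.502,-.2925,.05],84.9)
im,C=snap('wrist','w15'); b,Cb=snap('scene'); a,Ca=snap('side')
print('lamp',onz(Cb,194,280,.128))
S=cv2.resize(b[200:300,155:288],(400,300),interpolation=cv2.INTER_CUBIC);D=cv2.resize(a[140:260,290:450],(400,300),interpolation=cv2.INTER_CUBIC)
cv2.imwrite('pics/z6.png',np.vstack([np.hstack([S,D]),np.hstack([cv2.resize(im[0:300,120:520],(400,300)),im[0:300,240:640][:, :400]])])[:,:,::-1])
for s,p,bb in blobs(im,'yellow',60)[0]: print(s,p,bb,onz(C,*p,.083).round(4))
```

```text
t 52.5 tcp [ 0.5023 -0.2925  0.1218] yaw 84.96 tiltz [ 0.0016 -0.0012] w 0.0192 F [-0.1 -0.8 -1.6] gf 40.0 j [-0.62  0.17  1.38 -0.    1.59 -0.54]
tool shift [ 0.0001 -0.0004  0.0718] n 1.4
az units 0.01 or full 0.01
lamp [ 0.68955081 -0.32884945  0.128     ]
169 [288.   52.9] [284  44   9  19] [ 0.4958 -0.1578  0.083 ]
235 [345.5  53.5] [340  44  12  20] [ 0.5342 -0.1616  0.083 ]
83 [294.2 358.3] [291 348   6  20] [ 0.4764 -0.3883  0.083 ]
60 [335.1 358.6] [334 348   4  20] [ 0.5095 -0.3915  0.083 ]
```

View pics/z6.png

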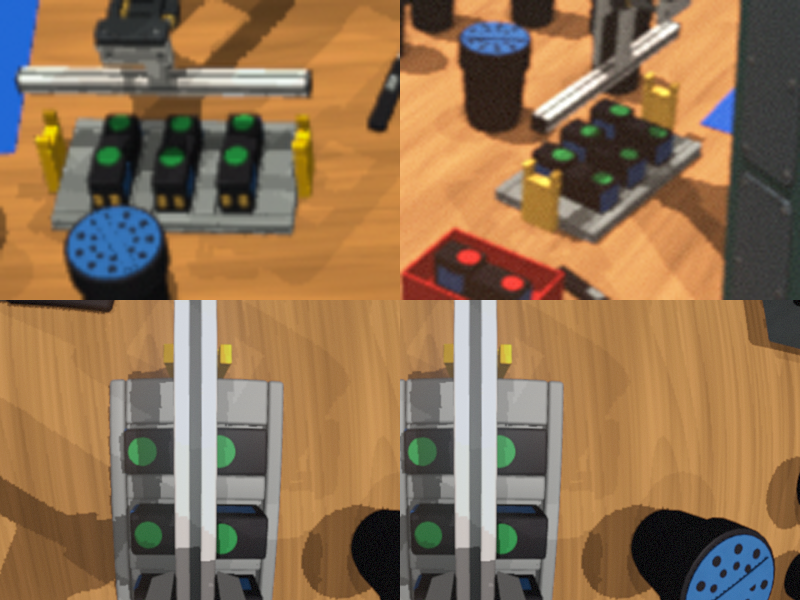

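The packs sit upright in the pockets. The +y saddle's cheeks show at columns 284–352, centred near 318, and the bar is nearly over it. After a small correction I'll lower.

Emit:
{"fn": "servo_tool", "kwargs": {"moves": [{"tx": -0.0015,"ty": 0.0005,"tz": 0.015,"ax": 0,"ay": 0,"az": 0.09},{"tx": 0,"ty": 0,"tz": 0.02,"ax": 0,"ay": 0,"az": 0},{"tx": 0,"ty": 0,"tz": 0.01,"ax": 0,"ay": 0,"az": 0},{"tx": 0,"ty": 0,"tz": 0.008,"ax": 0,"ay": 0,"az": 0},{"tx": 0,"ty": 0,"tz": 0.007,"ax": 0,"ay": 0,"az": 0},{"tx": 0,"ty": 0,"tz": 0.006,"ax": 0,"ay": 0,"az": 0},{"tx": 0,"ty": 0,"tz": 0,"ax": 0,"ay": 0,"az": 0},{"tx": 0,"ty": 0,"tz": 0,"ax": 0,"ay": 0,"az": 0}]}}

```text
clock: 53.45
tcp_pos: [0.5022, -0.2941, 0.055]
orientation: [0.0, 0.741, 0.672, 0.0]
ft_force: [-0.2, 0.8, -1.5]
grip_width: 0.0189
gripper_force: 40.0
```

Emit:
{"fn": "servo_tool", "kwargs": {"moves": [{"tx": 0,"ty": 0,"tz": 0.004,"ax": 0,"ay": 0,"az": 0},{"tx": 0,"ty": 0,"tz": 0.003,"ax": 0,"ay": 0,"az": 0},{"tx": 0,"ty": 0,"tz": 0.001,"ax": 0,"ay": 0,"az": 0},{"tx": 0,"ty": 0,"tz": 0,"ax": 0,"ay": 0,"az": 0},{"tx": 0,"ty": 0,"tz": 0,"ax": 0,"ay": 0,"az": 0}]}}

```text
clock: 53.95
tcp_pos: [0.502, -0.2939, 0.0469]
orientation: [0.0, 0.741, 0.672, 0.0]
ft_force: [-1.6, 0.9, 0.7]
grip_width: 0.0193
gripper_force: 40.0
```

Run:
```python
from h import *
pose()
im,C=snap('wrist','w16'); b,Cb=snap('scene'); a,Ca=snap('side')
S=cv2.resize(b[210:285,155:275],(640,400),interpolation=cv2.INTER_CUBIC)
D=cv2.resize(a[150:240,320:420],(400,360)[:2],interpolation=cv2.INTER_CUBIC)[:200*2]
W=im[0:200,220:420]
cv2.imwrite('pics/z7.png',np.vstack([S[:, :640],np.hstack([cv2.resize(W,(200,200)),cv2.resize(D,(440,200)) ])])[:,:,::-1])
# bar ends in scene: bright mask
h=cv2.cvtColor(b,cv2.COLOR_RGB2HSV);
```

```text
t 53.95 tcp [ 0.502  -0.2939  0.0469] yaw 84.4 tiltz [ 0.0003 -0.0002] w 0.0193 F [-1.6  0.9  0.7] gf 40.0 j [-0.63  0.21  1.48 -0.    1.45 -0.53]
```

View pics/z7.png

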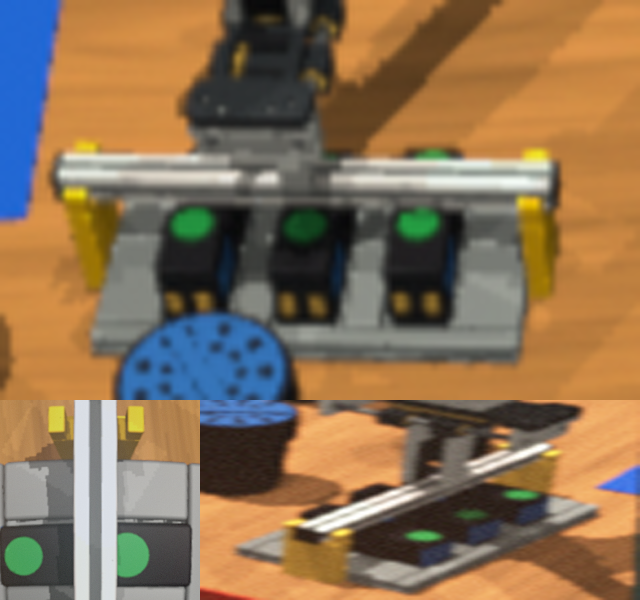

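The bar lies in both notches with about equal overhang at each end. I'll release, rise and check.

Emit:
{"fn": "servo_tool", "kwargs": {"moves": [{"tx": 0,"ty": 0,"tz": 0,"ax": 0,"ay": 0,"az": 0},{"tx": 0,"ty": 0,"tz": 0,"ax": 0,"ay": 0,"az": 0},{"tx": 0,"ty": 0,"tz": 0,"ax": 0,"ay": 0,"az": 0},{"tx": 0,"ty": 0,"tz": -0.02,"ax": 0,"ay": 0,"az": 0},{"tx": 0,"ty": 0,"tz": -0.04,"ax": 0,"ay": 0,"az": 0},{"tx": 0,"ty": 0,"tz": -0.05,"ax": 0,"ay": 0,"az": 0},{"tx": 0,"ty": 0,"tz": -0.05,"ax": 0,"ay": 0,"az": 0},{"tx": 0,"ty": 0,"tz": 0,"ax": 0,"ay": 0,"az": 0},{"tx": 0,"ty": 0,"tz": 0,"ax": 0,"ay": 0,"az": 0}], "gripper": 0.04}}

```text
clock: 55.0
tcp_pos: [0.5028, -0.2945, 0.2085]
orientation: [0.002, 0.741, 0.672, 0.0]
ft_force: [-0.4, -0.7, 0.3]
grip_width: 0.04
gripper_force: 0.0
```

Run:
```python
from h import *
pose()
im,C=snap('wrist','w17')
h=cv2.cvtColor(im,cv2.COLOR_RGB2HSV); m=cv2.inRange(h,(0,0,110),(180,60,255)); 
for s,p,bb in blobs(im,'yellow',60)[0]: print(s,p,bb,onz(C,*p,.083).round(4))
q=[proj(C,tray(0,.15,.086)),proj(C,tray(0,.135,.083))]; print(q)
for row in range(70,150,6): print(row,im[row,318],end=';')
print(); print(bar(1.7,-.051,.032)); goto([.52,.16,.2],184.6)
```

```text
t 55.0 tcp [ 0.5028 -0.2945  0.2085] yaw 84.4 tiltz [ 0.0034 -0.0025] w 0.04 F [-0.4 -0.7  0.3] gf 0.0 j [-0.63  0.15  1.22 -0.    1.76 -0.53]
200 [293.9  71.9] [288  63  13  19] [ 0.4972 -0.1587  0.083 ]
218 [332.6  72. ] [326  63  14  19] [ 0.5318 -0.1622  0.083 ]
302 [297.7 328.1] [292 307  11  40] [ 0.473 -0.411  0.083]
334 [329.5 327.3] [325 308  11  39] [ 0.5062 -0.4133  0.083 ]
[array([313.2283273,  51.2192877]), array([313.33751679,  67.6735675 ])]
70 [208 212 219];76 [209 213 219];82 [209 213 220];88 [208 213 219];94 [208 212 218];100 [208 212 219];106 [208 213 220];112 [209 213 219];118 [208 212 219];124 [209 213 219];130 [208 213 219];136 [209 213 219];142 [209 214 219];148 [208 213 218];
[0.60303601 0.31368092 0.11045188]
t 55.05 tcp [ 0.5019 -0.2938  0.206 ] yaw 84.4 tiltz [-0.0003  0.0002] w 0.0404 F [-1.1  0.6 -0.1] gf 0.0 j [-0.63  0.15  1.23 -0.    1.76 -0.53]
tool shift [ 0.4534 -0.0262  0.0061] n 9.1
az units 13.3 or full -16.7
```

Run:
```python
from h import *
im=cv2.imread('pics/w17.png')[:,:,::-1]; C=cam('wrist')
for row in range(36,66,2): print(row,im[row,306],im[row,313],im[row,320])
xs=np.where(im[100,290:340].sum(1)>560)[0]+290; print('bar cols row100',xs.min(),xs.max(), 'row75', (np.where(im[75,303:326].sum(1)>560)[0]+303)[[0,-1]])
for row in (46,48,50,52,54,56): print(row,onz(C,313,row,.086).round(4))
```

```text
36 [176 127  76] [186 136  82] [184 136  80]
38 [177 129  75] [184 135  77] [183 135  78]
40 [178 130  75] [184 135  81] [184 135  80]
42 [180 130  77] [184 134  79] [181 133  76]
44 [179 131  77] [185 135  80] [184 134  80]
46 [178 129  78] [184 135  80] [183 132  79]
48 [180 132  78] [181 132  77] [182 134  81]
50 [177 128  75] [182 133  78] [184 135  82]
52 [181 131  78] [182 132  78] [185 135  81]
54 [158 114  73] [158 121  90] [163 121  79]
56 [77 68 67] [118 117 116] [79 71 69]
58 [136 136 142] [120 118 117] [135 135 140]
60 [213 217 223] [121 120 118] [213 217 223]
62 [208 211 219] [119 119 118] [209 212 220]
64 [208 212 219] [118 119 116] [207 211 218]
bar cols row100 303 323 row75 [303 324]
46 [ 0.5152 -0.1362  0.086 ]
48 [ 0.515  -0.1381  0.086 ]
50 [ 0.5149 -0.14    0.086 ]
52 [ 0.5147 -0.1419  0.086 ]
54 [ 0.5145 -0.1437  0.086 ]
56 [ 0.5143 -0.1456  0.086 ]
```

The retainer is within 2 mm of centre both ways. Now for the dock bar: go behind it with closed fingers, push it forward, then press it down.

Emit:
{"fn": "servo_tool", "kwargs": {"moves": [{"tx": 0.03,"ty": 0.0023,"tz": 0,"ax": 0,"ay": 0,"az": 0},{"tx": 0.047,"ty": 0.0023,"tz": 0,"ax": 0,"ay": 0,"az": 0},{"tx": 0.047,"ty": 0.0023,"tz": 0,"ax": 0,"ay": 0,"az": 0},{"tx": 0.047,"ty": 0.0023,"tz": 0,"ax": 0,"ay": 0,"az": 0},{"tx": 0.047,"ty": 0.0023,"tz": 0,"ax": 0,"ay": 0,"az": 0},{"tx": 0.047,"ty": 0.0023,"tz": 0,"ax": 0,"ay": 0,"az": 0},{"tx": 0.047,"ty": 0.0023,"tz": 0,"ax": 0,"ay": 0,"az": 0},{"tx": 0.047,"ty": 0.0023,"tz": 0,"ax": 0,"ay": 0,"az": 0},{"tx": 0.047,"ty": 0.0023,"tz": 0,"ax": 0,"ay": 0,"az": 0},{"tx": 0.047,"ty": 0.0023,"tz": 0,"ax": 0,"ay": 0,"az": 0},{"tx": 0.047,"ty": 0.0023,"tz": 0,"ax": 0,"ay": 0,"az": 0},{"tx": 0.047,"ty": 0.0023,"tz": 0,"ax": 0,"ay": 0,"az": 0},{"tx": 0.047,"ty": 0.0023,"tz": 0,"ax": 0,"ay": 0,"az": 0},{"tx": 0.047,"ty": 0.0023,"tz": 0,"ax": 0,"ay": 0,"az": 0}], "gripper": 0.0}}

```text
clock: 56.45
tcp_pos: [0.5954, 0.3423, 0.2028]
orientation: [-0.001, 0.741, 0.672, -0.003]
ft_force: [0.6, 0.6, 0.3]
grip_width: 0.0004
gripper_force: 0.0
```

Emit:
{"fn": "servo_tool", "kwargs": {"moves": [{"tx": 0,"ty": 0,"tz": 0,"ax": 0,"ay": 0,"az": -1},{"tx": 0,"ty": 0,"tz": 0,"ax": 0,"ay": 0,"az": -1},{"tx": 0,"ty": 0,"tz": 0,"ax": 0,"ay": 0,"az": -1},{"tx": 0,"ty": 0,"tz": 0,"ax": 0,"ay": 0,"az": -1},{"tx": 0,"ty": 0,"tz": 0,"ax": 0,"ay": 0,"az": -1},{"tx": 0,"ty": 0,"tz": 0,"ax": 0,"ay": 0,"az": -1},{"tx": 0,"ty": 0,"tz": 0,"ax": 0,"ay": 0,"az": -1},{"tx": 0,"ty": 0,"tz": 0,"ax": 0,"ay": 0,"az": -1},{"tx": 0,"ty": 0,"tz": 0,"ax": 0,"ay": 0,"az": -1},{"tx": 0,"ty": 0,"tz": 0,"ax": 0,"ay": 0,"az": -1},{"tx": 0,"ty": 0,"tz": 0,"ax": 0,"ay": 0,"az": -1},{"tx": 0,"ty": 0,"tz": 0,"ax": 0,"ay": 0,"az": -1},{"tx": 0,"ty": 0,"tz": 0,"ax": 0,"ay": 0,"az": -1},{"tx": 0,"ty": 0,"tz": 0,"ax": 0,"ay": 0,"az": -1},{"tx": 0,"ty": 0,"tz": 0,"ax": 0,"ay": 0,"az": -1},{"tx": 0,"ty": 0,"tz": 0,"ax": 0,"ay": 0,"az": -1},{"tx": 0,"ty": 0,"tz": 0,"ax": 0,"ay": 0,"az": -0.7},{"tx": 0,"ty": 0,"tz": 0,"ax": 0,"ay": 0,"az": 0},{"tx": 0,"ty": 0,"tz": 0,"ax": 0,"ay": 0,"az": 0}]}}

```text
clock: 58.35
tcp_pos: [0.5958, 0.3406, 0.204]
orientation: [-0.002, -0.039, 0.999, -0.001]
ft_force: [0.8, 0.8, 0.1]
grip_width: 0.0006
gripper_force: 0.0
```

Run:
```python
from h import *
goto(dock(.080,.03,.063),184.6)
```

```text
t 58.35 tcp [0.5958 0.3406 0.204 ] yaw -175.49 tiltz [-0.0037 -0.0018] w 0.0006 F [0.8 0.8 0.1] gf 0.0 j [ 0.44  0.4   0.92 -0.    1.82 -1.21]
tool shift [-0.0023  0.0028  0.141 ] n 2.8
az units -0.02 or full -0.02
```

Emit:
{"fn": "servo_tool", "kwargs": {"moves": [{"tx": -0.0035,"ty": 0.003,"tz": 0.03,"ax": 0,"ay": 0,"az": 0},{"tx": 0,"ty": 0,"tz": 0.035,"ax": 0,"ay": 0,"az": 0},{"tx": 0,"ty": 0,"tz": 0.035,"ax": 0,"ay": 0,"az": 0},{"tx": 0,"ty": 0,"tz": 0.025,"ax": 0,"ay": 0,"az": 0},{"tx": 0,"ty": 0,"tz": 0.014,"ax": 0,"ay": 0,"az": 0},{"tx": 0,"ty": 0,"tz": 0,"ax": 0,"ay": 0,"az": 0}]}}

```text
clock: 58.95
tcp_pos: [0.5979, 0.3433, 0.0639]
orientation: [-0.003, -0.04, 0.999, -0.001]
ft_force: [0.1, 0.4, -0.1]
grip_width: 0.0007
gripper_force: 0.0
```

Emit:
{"fn": "servo_tool", "kwargs": {"moves": [{"tx": 0.005,"ty": 0,"tz": 0,"ax": 0,"ay": 0,"az": 0},{"tx": 0.005,"ty": 0,"tz": 0,"ax": 0,"ay": 0,"az": 0},{"tx": 0.005,"ty": 0,"tz": 0,"ax": 0,"ay": 0,"az": 0},{"tx": 0.005,"ty": 0,"tz": 0,"ax": 0,"ay": 0,"az": 0},{"tx": 0,"ty": 0,"tz": 0,"ax": 0,"ay": 0,"az": 0}]}}

```text
clock: 59.45
tcp_pos: [0.5825, 0.3433, 0.0713]
orientation: [0.004, -0.04, 0.999, 0.001]
ft_force: [4.6, -1.1, 4.0]
grip_width: 0.0
gripper_force: 2.4
```

Emit:
{"fn": "servo_tool", "kwargs": {"moves": [{"tx": 0.005,"ty": 0,"tz": 0,"ax": 0,"ay": 0,"az": 0},{"tx": 0.005,"ty": 0,"tz": 0,"ax": 0,"ay": 0,"az": 0},{"tx": 0.005,"ty": 0,"tz": 0,"ax": 0,"ay": 0,"az": 0},{"tx": 0.005,"ty": 0,"tz": 0,"ax": 0,"ay": 0,"az": 0},{"tx": 0.005,"ty": 0,"tz": 0,"ax": 0,"ay": 0,"az": 0},{"tx": 0.005,"ty": 0,"tz": 0,"ax": 0,"ay": 0,"az": 0},{"tx": 0,"ty": 0,"tz": 0,"ax": 0,"ay": 0,"az": 0}]}}

```text
clock: 60.15
tcp_pos: [0.5513, 0.3403, 0.0671]
orientation: [0.002, -0.04, 0.999, 0.0]
ft_force: [6.7, 0.3, -3.4]
grip_width: 0.0004
gripper_force: 3.1
```

Run:
```python
from h import *
st,M,y=pose(); print('dock',((st['tcp_pos']-DO)[:2]@np.c_[DX[:2],DY[:2]]).round(4))
a,C=snap('side'); im,_=snap('wrist')
for th in(.4,.6,.8,1.0,1.2): print(th,[((proj(C,bar(th,-.051,.0085)+s*.139*DY)-[160,230])*[400/173,300/130]).round(0).tolist() for s in(-1,1)])
cv2.imwrite('pics/z8.png',np.vstack([cv2.resize(a[230:360,160:333],(400,300),interpolation=cv2.INTER_CUBIC),cv2.resize(im,(400,300))])[:,:,::-1])
```

```text
t 60.15 tcp [0.5513 0.3403 0.0671] yaw -175.42 tiltz [0.0035 0.0007] w 0.0004 F [ 6.7  0.3 -3.4] gf 3.1 j [ 0.47  0.34  1.28 -0.    1.52 -1.18]
dock [0.0339 0.0307]
0.4 [[266.0, 73.0], [106.0, 241.0]]
0.6 [[261.0, 65.0], [100.0, 233.0]]
0.8 [[254.0, 58.0], [92.0, 225.0]]
1.0 [[247.0, 52.0], [83.0, 218.0]]
1.2 [[239.0, 47.0], [75.0, 211.0]]
```

View pics/z8.png

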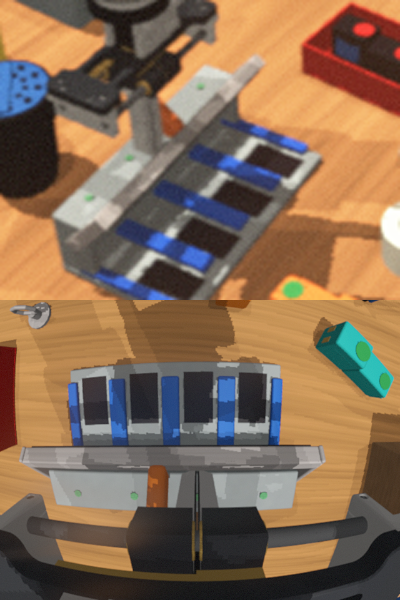

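The bar is now about halfway down, and I've used up my picture views, so I'll go on by numbers. I'll push a little further, then rise and press down from above.

Emit:
{"fn": "servo_tool", "kwargs": {"moves": [{"tx": 0.004,"ty": 0,"tz": 0,"ax": 0,"ay": 0,"az": 0},{"tx": 0.004,"ty": 0,"tz": 0,"ax": 0,"ay": 0,"az": 0},{"tx": -0.004,"ty": 0,"tz": 0,"ax": 0,"ay": 0,"az": 0},{"tx": 0,"ty": 0,"tz": -0.025,"ax": 0,"ay": 0,"az": 0},{"tx": 0,"ty": 0,"tz": -0.025,"ax": 0,"ay": 0,"az": 0},{"tx": 0.015,"ty": 0,"tz": 0,"ax": 0,"ay": 0,"az": 0},{"tx": 0.014,"ty": 0,"tz": 0,"ax": 0,"ay": 0,"az": 0},{"tx": 0,"ty": 0,"tz": 0,"ax": 0,"ay": 0,"az": 0},{"tx": 0,"ty": 0,"tz": 0,"ax": 0,"ay": 0,"az": 0}]}}

```text
clock: 61.15
tcp_pos: [0.5167, 0.3375, 0.1175]
orientation: [-0.0, -0.04, 0.999, -0.0]
ft_force: [-0.7, -0.8, 0.4]
grip_width: 0.0003
gripper_force: 0.0
```

Run:
```python
from h import *
st,M,y=pose(); print('dock',((st['tcp_pos']-DO)[:2]@np.c_[DX[:2],DY[:2]]).round(4))
```

```text
t 61.15 tcp [0.5167 0.3375 0.1175] yaw -175.38 tiltz [-0.0007 -0.0003] w 0.0003 F [-0.7 -0.8  0.4] gf 0.0 j [ 0.49  0.25  1.29  0.    1.6  -1.16]
dock [-0.0008  0.0307]
```

Emit:
{"fn": "servo_tool", "kwargs": {"moves": [{"tx": -0.018,"ty": 0,"tz": 0,"ax": 0,"ay": 0,"az": 0},{"tx": 0,"ty": 0,"tz": 0.015,"ax": 0,"ay": 0,"az": 0},{"tx": 0,"ty": 0,"tz": 0.015,"ax": 0,"ay": 0,"az": 0},{"tx": 0.005,"ty": 0,"tz": 0.008,"ax": 0,"ay": 0,"az": 0},{"tx": 0.005,"ty": 0,"tz": 0.007,"ax": 0,"ay": 0,"az": 0},{"tx": 0.004,"ty": 0,"tz": 0.007,"ax": 0,"ay": 0,"az": 0},{"tx": 0,"ty": 0,"tz": 0,"ax": 0,"ay": 0,"az": 0}]}}

```text
clock: 61.85
tcp_pos: [0.5193, 0.3373, 0.065]
orientation: [-0.001, -0.04, 0.999, -0.001]
ft_force: [-0.2, -0.8, 0.6]
grip_width: 0.0003
gripper_force: 0.4
```

Emit:
{"fn": "servo_tool", "kwargs": {"moves": [{"tx": 0.003,"ty": 0,"tz": 0.007,"ax": 0,"ay": 0,"az": 0},{"tx": 0.003,"ty": 0,"tz": 0.006,"ax": 0,"ay": 0,"az": 0},{"tx": 0.002,"ty": 0,"tz": 0.005,"ax": 0,"ay": 0,"az": 0},{"tx": 0,"ty": 0,"tz": 0.004,"ax": 0,"ay": 0,"az": 0},{"tx": 0,"ty": 0,"tz": 0,"ax": 0,"ay": 0,"az": 0}]}}

```text
clock: 62.35
tcp_pos: [0.5127, 0.3375, 0.0427]
orientation: [-0.0, -0.04, 0.999, 0.0]
ft_force: [-0.1, -0.1, -0.9]
grip_width: 0.0008
gripper_force: 0.1
```

Run:
```python
from h import *
st,M,y=pose(); print('dock',((st['tcp_pos']-DO)[:2]@np.c_[DX[:2],DY[:2]]).round(4))
for n,(x0,x1,y0,y1) in (('wrist',(200,345,100,330)),('scene',(385,420,215,260)),('side',(225,270,270,325))):
    im,C=snap(n,'q_'+n); h=cv2.cvtColor(im,cv2.COLOR_RGB2HSV); m=cv2.inRange(h,(4,190,50),(17,255,255)); k=np.zeros_like(m);k[y0:y1,x0:x1]=m[y0:y1,x0:x1]
    nn,l,s,c=cv2.connectedComponentsWithStats(k); print(n,[(s[i].tolist(),c[i].round(1).tolist()) for i in range(1,nn) if s[i][4]>8])
    for th in(0,.1,.3,.5,.8): print(th,[proj(C,bar(th,*p)).round(0).tolist() for p in((-.063,.043),(-.039,.043),(-.063,.009),(-.039,.009))])
```

```text
t 62.35 tcp [0.5127 0.3375 0.0427] yaw -175.38 tiltz [-0.0006  0.0003] w 0.0008 F [-0.1 -0.1 -0.9] gf 0.1 j [ 0.49  0.28  1.4   0.    1.46 -1.16]
dock [-0.0048  0.031 ]
wrist [([232, 312, 15, 9, 29], [238.8, 315.1])]
0 [[249.0, 287.0], [252.0, 334.0], [259.0, 262.0], [262.0, 303.0]]
0.1 [[247.0, 303.0], [252.0, 346.0], [258.0, 268.0], [261.0, 307.0]]
0.3 [[245.0, 336.0], [252.0, 370.0], [255.0, 285.0], [259.0, 319.0]]
0.5 [[245.0, 372.0], [253.0, 393.0], [252.0, 307.0], [258.0, 333.0]]
0.8 [[247.0, 420.0], [255.0, 421.0], [250.0, 346.0], [258.0, 355.0]]
scene [([403, 219, 5, 3, 12], [405.2, 219.9]), ([399, 226, 7, 13, 66], [401.5, 231.5])]
0 [[401.0, 228.0], [403.0, 233.0], [400.0, 235.0], [401.0, 241.0]]
0.1 [[401.0, 227.0], [403.0, 233.0], [400.0, 234.0], [402.0, 240.0]]
0.3 [[402.0, 227.0], [404.0, 234.0], [401.0, 232.0], [402.0, 239.0]]
0.5 [[404.0, 228.0], [405.0, 236.0], [401.0, 231.0], [403.0, 239.0]]
0.8 [[406.0, 232.0], [407.0, 240.0], [403.0, 232.0], [404.0, 239.0]]
side []
0 [[250.0, 293.0], [241.0, 290.0], [251.0, 304.0], [242.0, 300.0]]
0.1 [[248.0, 290.0], [239.0, 288.0], [250.0, 302.0], [242.0, 299.0]]
0.3 [[244.0, 285.0], [236.0, 284.0], [248.0, 297.0], [240.0, 296.0]]
0.5 [[239.0, 281.0], [232.0, 282.0], [246.0, 293.0], [239.0, 293.0]]
0.8 [[231.0, 276.0], [226.0, 279.0], [240.0, 287.0], [235.0, 290.0]]
```

Emit:
{"fn": "servo_tool", "kwargs": {"moves": [{"tx": 0,"ty": 0,"tz": 0.003,"ax": 0,"ay": 0,"az": 0},{"tx": 0,"ty": 0,"tz": 0.002,"ax": 0,"ay": 0,"az": 0},{"tx": 0,"ty": 0,"tz": 0,"ax": 0,"ay": 0,"az": 0}]}}

```text
clock: 62.8
tcp_pos: [0.5133, 0.3374, 0.0383]
orientation: [0.0, -0.04, 0.999, 0.0]
ft_force: [-0.1, 0.9, 0.5]
grip_width: 0.0002
gripper_force: 0.4
```

Run:
```python
from h import *
st=r.get_state(); st['tcp_pos']=np.array([.5127,.3375,.0427]); C=cam('wrist',st); im=cv2.imread('pics/q_wrist.png')[:,:,::-1]
h=cv2.cvtColor(im,cv2.COLOR_RGB2HSV)
for y in(-.032,.075):
  for th in(0,.2,.4,.6): print(y,th,[proj(C,bar(th,*p)+y*DY).round(0).tolist() for p in((-.059,.0085),(-.043,.0085),(-.059,-.0085))])
for col in (180,420): print(col,[(v,int(im[v,col].astype(int).sum()),int(h[v,col,1])) for v in range(180,350,6)])
print('finger front px',proj(C,st['tcp_pos']+[-.008,0,.027]))
```

```text
-0.032 0 [[203.0, 268.0], [206.0, 294.0], [211.0, 258.0]]
-0.032 0.2 [[197.0, 281.0], [202.0, 305.0], [205.0, 264.0]]
-0.032 0.4 [[192.0, 298.0], [199.0, 318.0], [200.0, 275.0]]
-0.032 0.6 [[189.0, 320.0], [197.0, 334.0], [194.0, 290.0]]
0.075 0 [[399.0, 268.0], [397.0, 295.0], [393.0, 258.0]]
0.075 0.2 [[404.0, 281.0], [400.0, 306.0], [397.0, 264.0]]
0.075 0.4 [[407.0, 299.0], [402.0, 319.0], [402.0, 275.0]]
0.075 0.6 [[410.0, 321.0], [404.0, 335.0], [406.0, 291.0]]
180 [(180, 373, 6), (186, 295, 159), (192, 286, 169), (198, 286, 171), (204, 282, 176), (210, 282, 173), (216, 284, 174), (222, 274, 184), (228, 283, 176), (234, 280, 177), (240, 244, 162), (246, 367, 178), (252, 354, 176), (258, 347, 174), (264, 268, 11), (270, 279, 8), (276, 530, 13), (282, 541, 12), (288, 553, 13), (294, 541, 14), (300, 280, 122), (306, 284, 109), (312, 283, 111), (318, 254, 100), (324, 248, 78), (330, 241, 9), (336, 247, 9), (342, 239, 3), (348, 243, 0)]
420 [(180, 119, 36), (186, 108, 14), (192, 104, 7), (198, 103, 7), (204, 97, 30), (210, 78, 27), (216, 98, 23), (222, 87, 40), (228, 112, 20), (234, 101, 28), (240, 210, 11), (246, 179, 13), (252, 173, 13), (258, 492, 9), (264, 266, 11), (270, 267, 17), (276, 524, 14), (282, 525, 13), (288, 563, 14), (294, 537, 12), (300, 346, 9), (306, 318, 12), (312, 274, 14), (318, 271, 8), (324, 267, 8), (330, 217, 20), (336, 234, 66), (342, 220, 157), (348, 235, 16)]
finger front px [319.02802985 268.96591499]
```

Emit:
{"fn": "servo_tool", "kwargs": {"moves": [{"tx": 0,"ty": 0,"tz": 0.003,"ax": 0,"ay": 0,"az": 0},{"tx": 0,"ty": 0,"tz": 0,"ax": 0,"ay": 0,"az": 0}]}}

```text
clock: 63.0
tcp_pos: [0.5134, 0.3374, 0.0382]
orientation: [0.001, -0.04, 0.999, 0.0]
ft_force: [-3.6, -1.5, 10.1]
grip_width: 0.0008
gripper_force: 5.1
```

Run:
```python
from h import *
st,M,y=pose(); im,C=snap('wrist','q2'); h=cv2.cvtColor(im,cv2.COLOR_RGB2HSV)
for col in (180,420):
  v=im[:,col].astype(int).sum(1); b=[i for i in range(230,320) if v[i]>450]; print(col,b[0],b[-1],b)
for y in(-.045,.085):
  for th in(0,.1): print(y,th,[proj(C,bar(th,*p)+y*DY).round(0).tolist() for p in((-.059,.0085),(-.043,.0085),(-.059,-.0085))])
# finger silhouette: dark gray near centre cols
for row in range(250,300,5): print(row,[int(im[row,c].astype(int).sum()) for c in range(270,366,6)])
```

```text
t 63.0 tcp [0.5134 0.3374 0.0382] yaw -175.4 tiltz [0.0014 0.0007] w 0.0008 F [-3.6 -1.5 10.1] gf 5.1 j [ 0.49  0.29  1.4  -0.    1.45 -1.16]
180 273 295 [273, 274, 275, 276, 277, 278, 279, 280, 281, 282, 283, 284, 285, 286, 287, 288, 289, 290, 291, 292, 293, 294, 295]
420 258 296 [258, 259, 260, 271, 272, 273, 274, 275, 276, 277, 278, 279, 280, 281, 282, 283, 284, 285, 286, 287, 288, 289, 290, 291, 292, 293, 294, 295, 296]
-0.045 0 [[178.0, 269.0], [182.0, 296.0], [188.0, 259.0]]
-0.045 0.1 [[175.0, 275.0], [180.0, 301.0], [185.0, 262.0]]
0.085 0 [[419.0, 270.0], [417.0, 297.0], [412.0, 259.0]]
0.085 0.1 [[422.0, 276.0], [418.0, 302.0], [414.0, 262.0]]
250 [396, 387, 340, 464, 220, 231, 236, 235, 246, 241, 235, 231, 397, 485, 401, 408]
255 [365, 380, 346, 472, 219, 231, 234, 227, 234, 225, 230, 234, 433, 482, 391, 379]
260 [369, 371, 358, 475, 472, 477, 475, 481, 483, 482, 494, 489, 487, 474, 386, 379]
265 [249, 240, 248, 243, 247, 245, 251, 248, 245, 239, 237, 236, 244, 233, 244, 249]
270 [261, 255, 256, 261, 264, 269, 256, 258, 263, 258, 263, 258, 263, 255, 260, 267]
275 [305, 307, 310, 304, 310, 313, 297, 184, 201, 296, 300, 309, 313, 310, 528, 530]
280 [288, 306, 309, 309, 314, 297, 305, 175, 184, 308, 297, 300, 297, 505, 533, 525]
285 [293, 307, 314, 305, 308, 303, 307, 151, 149, 304, 309, 308, 411, 594, 605, 603]
290 [509, 542, 544, 463, 296, 303, 306, 147, 156, 307, 303, 310, 504, 607, 608, 609]
295 [451, 536, 535, 345, 301, 298, 305, 114, 135, 302, 303, 305, 372, 599, 601, 598]
```

Emit:
{"fn": "servo_tool", "kwargs": {"moves": [{"tx": 0,"ty": 0,"tz": 0.004,"ax": 0,"ay": 0,"az": 0},{"tx": 0,"ty": 0,"tz": 0,"ax": 0,"ay": 0,"az": 0}]}}

```text
clock: 63.25
tcp_pos: [0.5135, 0.3375, 0.0381]
orientation: [0.001, -0.04, 0.999, 0.001]
ft_force: [-9.7, -4.8, 22.5]
grip_width: 0.0002
gripper_force: 11.3
```

Emit:
{"fn": "servo_tool", "kwargs": {"moves": [{"tx": 0,"ty": 0,"tz": -0.02,"ax": 0,"ay": 0,"az": 0},{"tx": 0,"ty": 0,"tz": -0.04,"ax": 0,"ay": 0,"az": 0},{"tx": 0,"ty": 0,"tz": -0.05,"ax": 0,"ay": 0,"az": 0},{"tx": 0,"ty": 0,"tz": -0.05,"ax": 0,"ay": 0,"az": 0},{"tx": -0.03,"ty": 0,"tz": 0,"ax": 0,"ay": 0,"az": 0},{"tx": 0,"ty": 0,"tz": 0,"ax": 0,"ay": 0,"az": 0},{"tx": 0,"ty": 0,"tz": 0,"ax": 0,"ay": 0,"az": 0}]}}

```text
clock: 63.95
tcp_pos: [0.5429, 0.3393, 0.1902]
orientation: [-0.001, -0.04, 0.999, -0.0]
ft_force: [-0.2, -0.4, -0.1]
grip_width: 0.0002
gripper_force: 0.0
```

Run:
```python
from h import *
pose(); im,C=snap('wrist','q3'); h=cv2.cvtColor(im,cv2.COLOR_RGB2HSV)
m=cv2.inRange(h,(4,160,50),(20,255,255)); u,v=proj(C,bar(0,-.051,.043)); k=np.zeros_like(m); k[int(v)-45:int(v)+45,int(u)-20:int(u)+20]=m[int(v)-45:int(v)+45,int(u)-20:int(u)+20]
n,l,s,c=cv2.connectedComponentsWithStats(k); print([s[i].tolist() for i in range(1,n) if s[i][4]>30])
for th in(0,.05,.1,.2): print(th,[proj(C,bar(th,*p)).round(0).tolist() for p in((-.063,.043),(-.039,.043),(-.063,.009),(-.039,.009))])
b,Cs=snap('scene','fs')
for c in('red','green'):
  print(c,[(p.tolist(),onz(Cs,*p,.05).round(3).tolist()) for s,p,bb in blobs(b,c,6)[0] if 190<p[1]<290])
```

```text
t 63.95 tcp [0.5429 0.3393 0.1902] yaw -175.44 tiltz [-0.0019 -0.0011] w 0.0002 F [-0.2 -0.4 -0.1] gf 0.0 j [ 0.47  0.29  1.1  -0.    1.76 -1.18]
[[270, 178, 18, 32, 503]]
0 [[279.0, 179.0], [280.0, 208.0], [283.0, 175.0], [283.0, 201.0]]
0.05 [[279.0, 182.0], [280.0, 211.0], [283.0, 176.0], [283.0, 202.0]]
0.1 [[279.0, 186.0], [280.0, 214.0], [282.0, 177.0], [283.0, 203.0]]
0.2 [[278.0, 193.0], [279.0, 221.0], [282.0, 180.0], [283.0, 205.0]]
red [([306.8, 248.7], [0.518, 0.006, 0.05])]
green [([406.4, 195.9], [0.293, 0.367, 0.05]), ([409.2, 209.1], [0.36, 0.365, 0.05]), ([461.2, 221.8], [0.434, 0.526, 0.05]), ([190.6, 251.5], [0.504, -0.366, 0.05]), ([211.8, 251.9], [0.51, -0.298, 0.05]), ([233.1, 251.6], [0.514, -0.23, 0.05])]
```

The bar was pressed against its lower stop (22 N with no movement), and the fin's position matches 0 rad. Handing in.

```bash
python3 -c "
from cell import r
print(r.hand_in())"
```

```text
the job is handed in; nothing more can be done
None
```

I handed the job in at about 64 s: three green packs in the tray pockets, the red pack flat in the bin, the retaining bar in its saddles (about 2 mm off centre lengthwise), and the hold-down bar fully down. The hand-in gave no verdict, I viewed 17 pictures against the limit of 14, and the first try at the hold-down bar missed, then slipped halfway.

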